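Set the sliding stop and hold a shaft support against it for screwing

TASK

Loosen the orange clamp lever of the sliding stop on the slotted plate, slide the stop until its red pointers meet the red lines on the plate, and tighten the lever again. Then bring the aluminium shaft support block, standing flat on the plate, against the middle of the stop's steel face and keep it pressed squarely there with a steady push of about 10 N, as a third hand for the colleague who will screw it down: finish while still holding it pressed. Leave the ball bushing, the hex key and the screw tray where they are.

Things in the scene. Friction and masses are not known exactly. Their poses are not given: they have to be found in the camera images.
- fixture_plate: dark steel plate fixed on the bench: 180 (its x) x 400 (its y) x 16 mm thick, origin at the centre of its underside, top 16 mm above the bench. A 12 mm T-slot runs along its y in the middle. The sliding stop sits over the slot on the +y half, the -y half is free. Red setting lines cross the plate at its y = +30 mm on both sides of the stop; tapped holes at x = +-24, y = -14 mm.
- carriage: sliding stop: upright steel stop plate 64 (its x) x 12 (y) mm, top 48 mm above the fixture plate, pinchable; behind it a blue foot, 16 mm high, to 96 mm behind the face, with red pointers and the lever. Origin: middle of the face's lower edge at plate-top height; face looks to -y, axes parallel to the plate's. Face at the plate's y = 0 when the pointers meet the lines. Travel -30 to 100 mm
- clamp_lever (a joint): angle in rad of the orange clamp lever about its upright screw, 62 mm behind the stop's face in the middle of the foot. 0 = tight, arm along the plate's +y, away from the face; 1.3 = loose, arm swung anticlockwise seen from above, to the plate's -x. Grips below about 0.3 (resists over 30 N), free above 0.7 (stop slides with 5 N). Turns stiffly (0.2 to 0.3 N m), stays where left.
- lever_ball (a point): centre of the orange ball (22 mm diameter) at the end of the lever's arm, 70 mm from the screw's axis and 50 mm above the fixture plate's top (66 mm above the bench); the arm is an 11 mm bar sloping down to the hub. The ball can be taken from above and led round in an arc.
- shaft_support: loose aluminium block, 0.11 to 0.22 kg, an upside-down T standing on the -y half of the plate: foot 64 (its x) x 28 (y) x 10 mm with a screw hole in each ear, column in the middle 32 (x) x 28 (y) mm, its top 52 mm above the underside, bore 18 mm along y. Origin: centre of the underside, z up. Its 64 mm wide +y face goes to the stop; the column can be pinched from above across its 32 mm.
- ball_bushing: bystander: steel sleeve, 32 mm diameter, 42 mm high, standing on the bench on the plate's +x side; origin at the centre of its underside
- hex_key: bystander: dark L-shaped hex key, 100 x 28 mm, 5 mm thick, lying on the bench on the plate's +x side; origin under the middle of its long leg
- screw_tray: bystander: yellow open tray with cap screws, 75 x 110 x 32 mm, on the bench on the plate's +x side; origin at the centre of its underside
Mind the look-alikes: they are no part of the job. What is meant by the shaft_support is not blue, and is the smaller of those in its own colour.

How it is judged:
By the outcome, as a careful person would: the job done as asked, in the order asked, and still so for the second after the job is handed in, while the arm keeps its last pose, push and grip.
It also fails if it takes over 61 s, if anything falls off the work surface, if the arm or the gripper's body presses on something with over 40 N, if the wrist force passes 120 N, or if a joint passes its speed limit or range.

ROBOT

A 6-joint arm with a two-finger parallel gripper is mounted at the origin on the work surface. World frame = base frame: x ahead of the robot, y to its left, z up, the work surface at z = 0. Lengths are in m, angles in rad, forces in N, time in s.
With the tool pointing down it reaches from about 0.3 to 0.75 m from the base axis. Payload 8.5 kg.
Tool frame: the origin (TCP) lies midway between the tips of the shut fingers; the grasp point (between the pads) lies 19 mm behind it; z points along the fingers, y is the direction in which the jaws open and shut (so a half turn about z gives the same grasp; the last joint's range is limited). The gripper opens to 88 mm and grips with 3 to 60 N. Pads are 18 mm wide; open, the fingers measure 123 mm over their backs; the gripper's body (75 mm by 187 mm) begins 45 mm behind the grasp point.
Start: joints at [-1.438, 0.381, 1.297, -0, 1.464, -0.215], TCP at [0.187, -0.517, 0.239] pointing down, gripper open.
Joint ranges: [-3.11, 3.11], [-0.89, 2.33], [0.22, 2.48], [-1.42, 4.56], [0.17, 2.85], [-2.88, 2.88]. Speed limits (rad/s): [2.39, 2.39, 3.14, 3.14, 3.14, 3.14].

INTERFACE

Orientations are given as a rotation vector (axis times angle).
In Python, from workcell import env gives the robot as it stands.
- The arm moves only by the tool send_rows, never from a script. Its argument "steps" is a list that holds one entry, the list of rows, each a list of 7 numbers: the turn, a rotation vector about the tool's x, y, z in degrees, then the shift along the tool's x, y, z in m, then the closure, from -1 (fully open) to 1 (shut). A call has 1 to 5 rows; each row is the pose to reach, as a shift and turn from the pose commanded when the call began, along the tool's axes at that moment; what a row does not reach only later rows make up. A row lasts 1/10 s, in which the tool goes at most 50 mm and 8.59 degrees, less where a joint would pass 70% of its speed; a pose out of reach is approached as far as the arm can. A call with a gripper value outside its range is refused whole. The fingers move at their own pace and stop on an object; "newtons" is the grip in N (left out, the last holds). Time passes only in rows, so rows that repeat a pose let the fingers close. It gives the time, the measured TCP pose, the force and the opening at its end, in the units of the state.
- env.state(): the state, without advancing time (a new reading comes with each control period).
- env.get_image(name): name is "scene" or "top" or "wrist"; returns (picture, depth): 400x640x3 uint8, blue, green, red; 400x640 float32, m along the optical axis (not along the pixel's ray), 0 where there is no reading.
- env.camera_info(name): a dict with "camera_matrix" (3x3 intrinsics, pixels), "rvec" (rotation vector, rad) and "tvec" (3), from world to camera coordinates, as OpenCV has them. Camera axes: x right, y down, z forward; pixel columns grow to the right and rows downward; lengths in m; the calibration is good to about 2 mm. The wrist camera is an equidistant fisheye: a pixel r from the principal point sees the ray r / f radians off the axis. A picture is of the moment at which its call begins: read the wrist's pose just before it. camera_info takes no time and is no camera call; for the wrist camera it gives the pose at the moment of the call.
- env.hand_in(): hands the job in, once; it reports no verdict.
Trained networks look in the newest picture that a camera, given by its name, has taken for a name from the list of things; names that differ only in an ending like _2 or _b are one class to them, and where a whole thing is asked for, a point or a joint stands for the part that bears it (a point fixed in the world has none). Each returns a list of dicts, best first, with "p" (0 to 1); they miss things now and then, are a little off and sometimes report something else, mostly with a low value. They report only what shows in the picture. A call takes as long as a camera call. They do not tell look-alikes from the thing itself.
- env.silhouettes(camera, query): "region" (400x640 bool, what is visible of it) and "rect" ([left, top, right, bottom] in pixels, round what is visible of it).
- env.landmark_of(camera, query): "uv" ([column, row] in pixels: a listed point, or the origin of a listed thing).
The state is a dict: "t": time; "joints": joint angles; "qd": joint speeds; "joint_efforts": joint torques, N m; "tcp_pos": TCP position; "tool_rot": TCP orientation; "ft_force": force on the tool from outside, world axes, zero at the start; "torque": the same for the moment, N m; "grip_width": finger opening in m.
Only numpy, scipy, OpenCV 4.12 (cv2) and the standard library are available. Lean on these libraries where they do the work, as an engineer would, in place of code of your own. Each camera call takes 0.05 s, during which the arm holds its last target. There are 200 camera calls.

## Working session

There is one attempt and no reset: what is moved stays moved. The work goes in short steps, Python scripts to look and compute and a tool call to move; the robot and the scene stay as the last step left them, time stands still between calls to the robot, and variables do not carry over. Pictures are saved under pics/ and viewed, about 8 in all and at most 12, crops included, and the job is handed in when it is done.

Besides the shell and the picture viewer there is one more tool, called after "Request:" as name([rows], argument=value, ...), one row to a line, values as JSON. send_rows: Moves the arm, as the interface text tells. Its arguments: {"type":"object","properties":{"steps":{"type":"array"},"newtons":{"type":"number"}},"required":["steps"]}

```bash
mkdir -p pics; ls; cat > h.py <<'E'
import numpy as np, cv2
from scipy.spatial.transform import Rotation as R
from workcell import env
def cam(n):
    c=env.camera_info(n); return np.array(c["camera_matrix"],float),R.from_rotvec(np.ravel(c["rvec"])).as_matrix(),np.ravel(c["tvec"])
def rays(n,uv):
    K,Rm,t=cam(n); uv=np.atleast_2d(np.asarray(uv,float))
    x=(uv[:,0]-K[0,2])/K[0,0]; y=(uv[:,1]-K[1,2])/K[1,1]
    if n=="wrist":
        th=np.hypot(x,y); s=np.where(th>1e-9,np.sin(th)/np.maximum(th,1e-9),1)
        d=np.c_[x*s,y*s,np.cos(th)]
    else: d=np.c_[x,y,np.ones_like(x)]
    return -Rm.T@t, d@Rm, d
def at_z(n,uv,z):
    o,d,_=rays(n,uv); return o+d*((z-o[2])/d[:,2])[:,None]
def at_depth(n,uv,dep):
    o,d,dc=rays(n,uv); return o+d*(np.asarray(dep)/dc[:,2])[:,None]
def proj(n,P):
    K,Rm,t=cam(n); p=np.atleast_2d(P)@Rm.T+t
    if n=="wrist":
        r=np.hypot(p[:,0],p[:,1]); th=np.arctan2(r,p[:,2]); s=th/np.maximum(r,1e-9); x,y=p[:,0]*s,p[:,1]*s
    else: x,y=p[:,0]/p[:,2],p[:,1]/p[:,2]
    return np.c_[K[0,0]*x+K[0,2],K[1,1]*y+K[1,2]]
E
python3 - <<'E'
from h import *
for n in("top","scene"):
    im,d=env.get_image(n); cv2.imwrite(f"pics/{n}0.png",im); np.save(f"{n}0.npy",d)
    for q in("fixture_plate","carriage","shaft_support","clamp_lever"):
        for r in env.silhouettes(n,q)[:4]: print(n,q,round(r["p"],2),np.round(r["rect"]))
    for q in("fixture_plate","carriage","shaft_support","lever_ball"):
        z={"lever_ball":.066,"fixture_plate":0.}.get(q,.016)
        for r in env.landmark_of(n,q)[:4]: print(n,q,round(r["p"],2),np.round(r["uv"],1),at_z(n,r["uv"],z)[0].round(4))
print(env.state())
E
```

```text
pics
top fixture_plate 0.65 [238. 191. 388. 258.]
top carriage 0.66 [241. 209. 302. 236.]
top shaft_support 0.72 [333. 194. 355. 223.]
top shaft_support 0.71 [410. 188. 440. 224.]
top shaft_support 0.55 [272. 278. 306. 301.]
top clamp_lever 0.54 [243. 215. 278. 225.]
top fixture_plate 0.96 [313. 221.] [ 0.5264 -0.0543  0.    ]
top carriage 0.83 [299.4 221.1] [ 0.5239 -0.0179  0.016 ]
top shaft_support 0.76 [342.3 204. ] [ 0.5716 -0.133   0.016 ]
top shaft_support 0.76 [290.3 287.8] [0.3485 0.0029 0.016 ]
top shaft_support 0.71 [421.8 203.8] [ 0.5744 -0.3487  0.016 ]
top lever_ball 0.48 [247.2 219.7] [0.5204 0.1139 0.066 ]
scene fixture_plate 0.68 [254. 140. 430. 300.]
scene carriage 0.66 [336. 199. 396. 256.]
scene carriage 0.59 [311. 273. 333. 316.]
scene shaft_support 0.94 [227. 119. 258. 160.]
scene shaft_support 0.75 [284. 175. 314. 198.]
scene shaft_support 0.65 [395. 162. 432. 201.]
scene clamp_lever 0.61 [363. 219. 401. 252.]
scene fixture_plate 0.68 [338.7 210.4] [ 0.5199 -0.0512  0.    ]
scene carriage 0.92 [345.  218.3] [ 0.5303 -0.0166  0.016 ]
scene shaft_support 0.76 [24
[... 263 characters left out ...]
0.5256 0.1308 0.066 ]
{'t': 0.9, 'joints': array([-1.43831028e+00,  3.80585349e-01,  1.29739827e+00,  1.76674297e-05,
        1.46355773e+00, -2.15275514e-01]), 'qd': array([-3.85701386e-04,  1.95251900e-03, -5.19373263e-04,  1.41107904e-04,
       -9.17162073e-04, -2.21284306e-05]), 'joint_efforts': array([ 1.47087481e-03, -4.37789547e+01, -2.24728847e+01,  7.13591999e-02,
        3.14542477e-02, -1.27060824e-05]), 'tcp_pos': array([ 0.18745051, -0.51706299,  0.23875686]), 'tool_rot': array([3.09416922e+00, 5.43502156e-01, 2.42333382e-05]), 'ft_force': array([ 0.85966248, -0.33063614, -0.44975569]), 'torque': array([ 0.02169142, -0.01746115,  0.01200746]), 'grip_width': 0.08844056604682987}
```

View pics/top0.png

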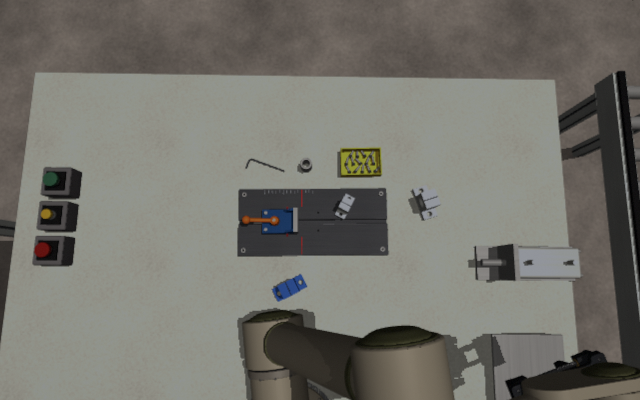

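View pics/scene0.png

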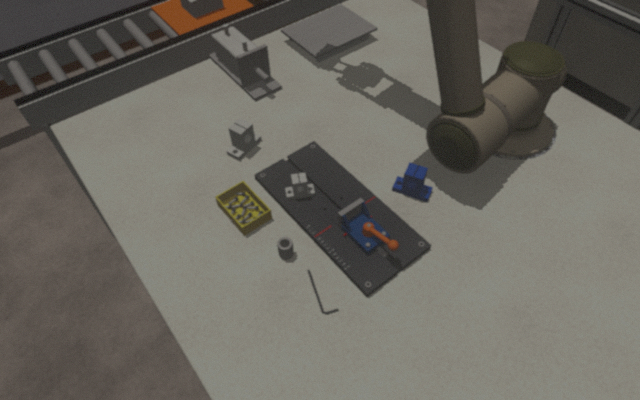

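Request:
send_rows([
  [[0, 0, -40, 0.21, -0.2, -0.03, -1], [0, 0, -40, 0.21, -0.2, -0.03, -1], [0, 0, -40, 0.21, -0.2, -0.03, -1], [0, 0, -40, 0.21, -0.2, -0.03, -1], [0, 0, -40, 0.21, -0.2, -0.03, -1]],
])

```text
t: 1.4
tcp_pos: [0.2987, -0.2926, 0.2648]
tool_rot: [2.717, 1.576, 0.0]
ft_force: [0.7, 0.1, 0.4]
grip_width: 0.0878
```

```bash
cat > go.py <<'E'
from h import *
def go(P,yaw,show=True):
    "remaining shift/turn from measured pose to TCP P, tool down, tool-x at yaw deg (world)"
    s=env.state(); Rt=R.from_rotvec(s["tool_rot"]); 
    c,k=np.cos(np.radians(yaw)),np.sin(np.radians(yaw))
    T=R.from_matrix(np.c_[[c,k,0],[k,-c,0],[0,0,-1]])
    print("shift",(Rt.inv().apply(np.array(P)-s["tcp_pos"])).round(4),"turn",np.degrees((Rt.inv()*T).as_rotvec()).round(2),
     "t",s["t"],"tcp",s["tcp_pos"].round(4),"F",s["ft_force"].round(1),"w",round(s["grip_width"],4))
E
python3 -c "
from go import *
go([.45,0,.30],90)
K,Rm,t=cam('wrist');print(-Rm.T@t,Rm[2],K)"
```

```text
shift [ 0.3291 -0.014  -0.0353] turn [ 2.000e-02  1.000e-02 -2.979e+01] t 1.4 tcp [ 0.2987 -0.2926  0.2648] F [0.7 0.1 0.4] w 0.0878
[ 0.33696107 -0.22450752  0.41126866] [-0.1496314  -0.26224131 -0.95333097] [[309.70691629   0.         325.03067452]
 [  0.         309.70691629 197.42473231]
 [  0.           0.           1.        ]]
```

Request:
send_rows([
  [[0, 0, -29.8, 0.345, 0.01, -0.035, -1], [0, 0, -29.8, 0.345, 0.01, -0.035, -1], [0, 0, -29.8, 0.345, 0.01, -0.035, -1], [0, 0, -29.8, 0.345, 0.01, -0.035, -1], [0, 0, -29.8, 0.345, 0.01, -0.035, -1]],
])

```text
t: 1.9
tcp_pos: [0.4298, -0.0809, 0.2902]
tool_rot: [2.224, 2.218, 0.0]
ft_force: [0.9, -0.5, 0.3]
grip_width: 0.0879
```

Request:
send_rows([
  [[0, 0, 0, 0.07, 0.01, 0, -1], [0, 0, 0, 0.07, 0.01, 0, -1], [0, 0, 0, 0.07, 0.01, 0, -1], [0, 0, 0, 0.07, 0.01, 0, -1]],
])

```text
t: 2.3
tcp_pos: [0.4394, -0.0132, 0.2897]
tool_rot: [2.226, 2.217, -0.0]
ft_force: [-0.4, -1.0, 0.8]
grip_width: 0.0883
```

```bash
python3 - <<'E'
from go import *
go([.5,0,.3],90)
n="wrist"; im,d=env.get_image(n); cv2.imwrite("pics/w1.png",im); np.savez("w1.npz",d=d,**dict(zip("KRt",cam(n))))
for q in("fixture_plate","carriage","shaft_support","lever_ball"):
    z={"lever_ball":.066,"fixture_plate":0.}.get(q,.016)
    for r in env.landmark_of(n,q)[:4]: print(n,q,round(r["p"],2),np.round(r["uv"],1),at_z(n,r["uv"],z)[0].round(4))
# red setting lines / pointers
hsv=cv2.cvtColor(im,cv2.COLOR_BGR2HSV); 
m=(((hsv[...,0]<5)|(hsv[...,0]>174))&(hsv[...,1]>150)&(hsv[...,2]>60)).astype(np.uint8)
k,l,st,c=cv2.connectedComponentsWithStats(m)
for i in range(1,k):
    if st[i,4]>12: print("red",st[i],c[i].round(1),at_z(n,c[i],.016)[0].round(4))
E
```

```text
shift [ 0.0134  0.0606 -0.0103] turn [ 0.    0.02 -0.22] t 2.3 tcp [ 0.4394 -0.0132  0.2897] F [-0.4 -1.   0.8] w 0.0883
wrist fixture_plate 0.83 [381.6 186.2] [ 0.522  -0.0568  0.    ]
wrist fixture_plate 0.16 [395.   62.3] [0.5374 0.1239 0.    ]
wrist carriage 0.94 [386.4 160.8] [ 0.5244 -0.0156  0.016 ]
wrist carriage 0.37 [470.9 255.9] [ 0.681  -0.1725  0.016 ]
wrist shaft_support 0.91 [406.  237.8] [ 0.5618 -0.1342  0.016 ]
wrist shaft_support 0.87 [401.5 338.9] [ 0.5791 -0.3459  0.016 ]
wrist shaft_support 0.8 [261.1 148.1] [0.3503 0.0035 0.016 ]
wrist lever_ball 0.68 [394.7  60.8] [0.5222 0.1168 0.066 ]
```

View pics/w1.png

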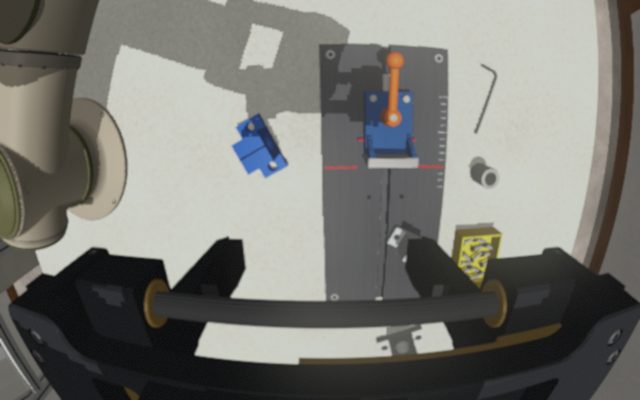

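```bash
python3 - <<'E'
from h import *
n="wrist"
im=cv2.imread("pics/w1.png")
hsv=cv2.cvtColor(im,cv2.COLOR_BGR2HSV)
m=(((hsv[...,0]<8)|(hsv[...,0]>170))&(hsv[...,1]>110)); m[:, :315]=0; m[:,455:]=0; m[:120]=0; m[200:]=0
m=m.astype(np.uint8)
k,l,st,c=cv2.connectedComponentsWithStats(m)
for i in range(1,k):
    if st[i,4]>5:
        ys,xs=np.where(l==i); P=at_z(n,np.c_[xs,ys],.016); f=np.polyfit(P[:,0],P[:,1],1)
        print("red",st[i],c[i].round(1),P.mean(0).round(4),"x",P[:,0].min().round(3),P[:,0].max().round(3),"slope deg",np.degrees(np.arctan(f[0])).round(2))
for uv in[(320,45),(448,48),(330,54),(439,58),(335,297),(369,197),(401,197)]: print(uv,at_z(n,uv,.016)[0].round(4))
# plate edges
g=cv2.GaussianBlur(cv2.cvtColor(im,cv2.COLOR_BGR2GRAY),(0,0),1).astype(float); 
for lo,hi,s in((312,335,-1),(432,455,1)):
    pts=[]
    for v in list(range(125,225,4)):
        gx=np.gradient(g[v])*s; a=np.argmax(gx[lo:hi])+lo; pts.append((a,v))
    P=at_z(n,pts,.016); f=np.polyfit(P[:,1],P[:,0],1); r=P[:,0]-np.polyval(f,P[:,1]); ok=abs(r)<.004; f=np.polyfit(P[ok,1],P[ok,0],1)
    print("edge x at y=-.05",np.polyval(f,-.05).round(4),"yaw deg",np.degrees(np.arctan(-f[0])).round(2),ok.mean())
c=im[30:260,300:480]; cv2.imwrite("pics/w1c.png",cv2.resize(c,None,fx=2.6,fy=2.6,interpolation=cv2.INTER_CUBIC))
E
```

```text
red [358 138   6   3  16] [360.8 139. ] [0.4877 0.0147 0.016 ] x 0.484 0.491 slope deg 0.26
red [419 165  24   3  50] [429.9 166.4] [ 0.5894 -0.0227  0.016 ] x 0.573 0.608 slope deg 0.42
red [325 166  32   3  64] [340.6 166.9] [ 0.4602 -0.0243  0.016 ] x 0.439 0.482 slope deg 2.24
(320, 45) [0.433  0.1434 0.016 ]
(448, 48) [0.6114 0.1492 0.016 ]
(330, 54) [0.4462 0.1307 0.016 ]
(439, 58) [0.5975 0.1331 0.016 ]
(335, 297) [ 0.4538 -0.2408  0.016 ]
(369, 197) [ 0.5014 -0.0683  0.016 ]
(401, 197) [ 0.5487 -0.0686  0.016 ]
edge x at y=-.05 0.4342 yaw deg 0.46 1.0
edge x at y=-.05 0.6135 yaw deg 0.77 1.0
```

View pics/w1c.png

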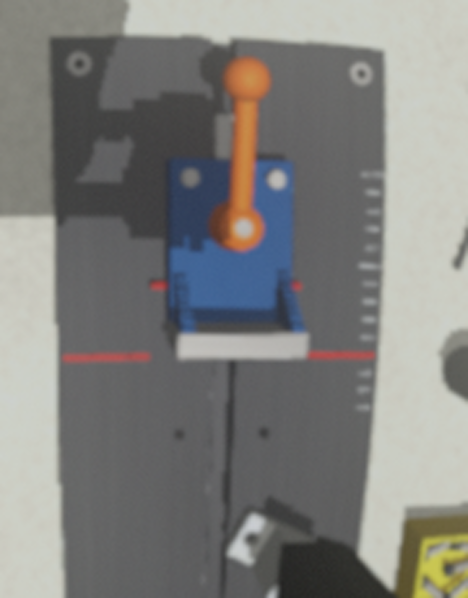

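Request:
send_rows([
  [[0, 0, -0.7, 0.13, 0.083, 0.15, -1], [0, 0, -0.7, 0.13, 0.083, 0.15, -1], [0, 0, -0.7, 0.13, 0.083, 0.15, -1], [0, 0, -0.7, 0.13, 0.083, 0.15, -1], [0, 0, -0.7, 0.13, 0.083, 0.15, -1]],
])

```text
t: 3.05
tcp_pos: [0.5229, 0.118, 0.1363]
tool_rot: [-2.209, -2.228, 0.005]
ft_force: [-0.0, -0.3, -0.1]
grip_width: 0.0884
```

```bash
python3 - <<'E'
from go import *
go([.522,.117,.047],90.7)
n="wrist"; im,d=env.get_image(n); cv2.imwrite("pics/w2.png",im)
for q in("lever_ball","carriage"):
    for r in env.landmark_of(n,q)[:2]: print(q,round(r["p"],2),np.round(r["uv"],1),at_z(n,r["uv"],.066 if q[0]=="l" else .016)[0].round(4))
hsv=cv2.cvtColor(im,cv2.COLOR_BGR2HSV); m=((hsv[...,0]>6)&(hsv[...,0]<16)&(hsv[...,1]>150)).astype(np.uint8)
k,l,st,c=cv2.connectedComponentsWithStats(m)
for i in range(1,k):
    if st[i,4]>100: print(st[i],c[i])
E
```

```text
shift [-0.001  -0.0004  0.0893] turn [-0.29 -0.02 -0.21] t 3.05 tcp [0.5229 0.118  0.1363] F [-0.  -0.3 -0.1] w 0.0884
lever_ball 0.73 [322.5 212.1] [0.5203 0.1143 0.066 ]
lever_ball 0.48 [327.8 326.8] [0.5257 0.0016 0.066 ]
carriage 0.86 [327.5 309. ] [ 0.5262 -0.0184  0.016 ]
[ 311  197   28   93 1522] [324.68528252 240.36333771]
```

Request:
send_rows([
  [[0, 0, 0, -0.002, -0.001, 0.089, -0.2], [0, 0, 0, -0.002, -0.001, 0.089, -0.2], [0, 0, 0, -0.002, -0.001, 0.089, 1], [0, 0, 0, -0.002, -0.001, 0.089, 1], [0, 0, 0, -0.002, -0.001, 0.089, 1]],
], newtons=25)

```text
t: 3.7
tcp_pos: [0.5235, 0.1141, 0.0535]
tool_rot: [2.212, 2.226, 0.005]
ft_force: [-0.2, -0.1, -0.5]
grip_width: 0.05
```

Request:
send_rows([
  [[0, 0, 0, 0, 0, 0, 1], [0, 0, 0, 0, 0, 0, 1], [0, 0, 0, 0, 0, 0, 1]],
])

```text
t: 4.0
tcp_pos: [0.5223, 0.1147, 0.0514]
tool_rot: [2.212, 2.229, 0.001]
ft_force: [-0.0, -0.5, -0.1]
grip_width: 0.026
```

```bash
python3 - <<'E'
from go import *
s=env.state();go(s["tcp_pos"],90.7)
# arc rows: screw at S, in the tool axes now; start radius vector from S to TCP
S=np.array([.5226,.047]);Rt=R.from_rotvec(s["tool_rot"]);p=s["tcp_pos"]
r=p[:2]-S; print("radius",np.linalg.norm(r),"ang from plate +y",np.degrees(np.arctan2(-r[0],r[1]))-.7)
for a in range(8,81,8):
    q=.07*np.array([-np.sin(np.radians(a+.7)),np.cos(np.radians(a+.7))])+S
    print(a,Rt.inv().apply([*(q-p[:2]),0]).round(4))
E
```

```text
shift [0. 0. 0.] turn [ 0.07  0.   -0.26] t 4.0 tcp [0.5223 0.1147 0.0514] F [-0.  -0.5 -0.1] w 0.026
radius 0.06767924906199074 ang from plate +y -0.47233875848978285
8 [ 0.0016 -0.0103 -0.    ]
16 [-0.0005 -0.0199 -0.    ]
24 [-0.0039 -0.029  -0.    ]
32 [-0.0085 -0.0376 -0.    ]
40 [-0.0143 -0.0455 -0.0001]
48 [-0.0211 -0.0525 -0.0001]
56 [-0.0288 -0.0585 -0.0001]
64 [-0.0373 -0.0633 -0.0001]
72 [-0.0464 -0.0669 -0.0001]
80 [-0.0558 -0.0692 -0.0001]
```

Request:
send_rows([
  [[0, 0, 0, 0.001, 0, 0.002, 1], [0, 0, 0, 0.001, 0, 0.002, 1], [0, 0, 0, 0.001, 0, 0.002, 1]],
])

```text
t: 4.3
tcp_pos: [0.5221, 0.1153, 0.0498]
tool_rot: [2.212, 2.229, -0.0]
ft_force: [-4.9, -3.5, 12.8]
grip_width: 0.0198
```

```bash
python3 - <<'E'
from go import *
go([.522,.116,.047],90.7)
E
```

```text
shift [ 0.0007 -0.0001  0.0028] turn [ 0.04  0.05 -0.25] t 4.3 tcp [0.5221 0.1153 0.0498] F [-4.9 -3.5 12.8] w 0.0198
```

Request:
send_rows([
  [[0, 0, -8, -0.0007, -0.0097, 0, 1], [0, 0, -16, -0.0027, -0.0193, 0, 1], [0, 0, -24, -0.006, -0.0285, 0, 1], [0, 0, -32, -0.0106, -0.0371, 0, 1], [0, 0, -40, -0.0164, -0.045, 0, 1]],
])

```text
t: 4.8
tcp_pos: [0.4791, 0.0987, 0.0501]
tool_rot: [1.306, 2.851, 0.004]
ft_force: [6.1, -1.1, 8.8]
grip_width: 0.0201
```

```bash
python3 - <<'E'
from go import *
for a in (48,56,64,72,77):
    q=np.array([.5226,.047])+.07*np.array([-np.sin(np.radians(a+.7)),np.cos(np.radians(a+.7))])
    go([*q,.049],90.7+a)
E
```

```text
shift [ 0.0018 -0.0105  0.001 ] turn [ 0.25  0.27 -7.93] t 4.8 tcp [0.4791 0.0987 0.0501] F [ 6.1 -1.1  8.8] w 0.0201
shift [-0.0002 -0.0201  0.001 ] turn [  0.23   0.28 -15.93] t 4.8 tcp [0.4791 0.0987 0.0501] F [ 6.1 -1.1  8.8] w 0.0201
shift [-0.0036 -0.0293  0.001 ] turn [  0.21   0.3  -23.93] t 4.8 tcp [0.4791 0.0987 0.0501] F [ 6.1 -1.1  8.8] w 0.0201
shift [-0.0081 -0.0379  0.001 ] turn [  0.19   0.32 -31.93] t 4.8 tcp [0.4791 0.0987 0.0501] F [ 6.1 -1.1  8.8] w 0.0201
shift [-0.0116 -0.0429  0.0009] turn [  0.17   0.33 -36.93] t 4.8 tcp [0.4791 0.0987 0.0501] F [ 6.1 -1.1  8.8] w 0.0201
```

Request:
send_rows([
  [[0, 0, -8, 0.001, -0.01, 0, 1], [0, 0, -16, -0.001, -0.0198, 0, 1], [0, 0, -24, -0.0043, -0.029, 0, 1], [0, 0, -32, -0.0085, -0.0376, 0, 1], [0, 0, -34.5, -0.0103, -0.0404, 0, 1]],
])

```text
t: 5.3
tcp_pos: [0.4582, 0.0641, 0.0504]
tool_rot: [0.405, 3.102, 0.002]
ft_force: [17.6, 4.8, -0.1]
grip_width: 0.0201
```

```bash
python3 - <<'E'
from go import *
s=env.state(); r=s["tcp_pos"][:2]-[.5226,.047]; print("theta",np.arctan2(-r[0],r[1])-.012,"rad",np.linalg.norm(r)); go(s["tcp_pos"],165)
E
```

```text
theta 1.2989039482575813 rad 0.06665844178999576
shift [0. 0. 0.] turn [0.17 0.74 0.11] t 5.3 tcp [0.4582 0.0641 0.0504] F [17.6  4.8 -0.1] w 0.0201
```

Request:
send_rows([
  [[0, 0, 0, 0, 0, 0, 0], [0, 0, 0, 0, 0, 0, 0], [0, 0, 0, 0, 0, -0.02, 0], [0, 0, 0, 0, 0, -0.06, 0], [0, 0, 0, 0, 0, -0.06, 0]],
])

```text
t: 5.8
tcp_pos: [0.4545, 0.065, 0.1119]
tool_rot: [0.411, 3.108, 0.0]
ft_force: [0.2, 0.6, -0.4]
grip_width: 0.0439
```

```bash
python3 - <<'E'
from go import *
go([.5233,-.009,.11],180.7)
E
```

```text
shift [-0.0856 -0.0535  0.0024] turn [ -0.     0.35 -15.76] t 5.8 tcp [0.4545 0.065  0.1119] F [ 0.2  0.6 -0.4] w 0.0439
```

Request:
send_rows([
  [[0, 0, -15.8, -0.0856, -0.0535, 0, 0], [0, 0, -15.8, -0.0856, -0.0535, 0, 0], [0, 0, -15.8, -0.0856, -0.0535, 0, 0], [0, 0, -15.8, -0.0856, -0.0535, 0, 0]],
])

```text
t: 6.2
tcp_pos: [0.5215, -0.0094, 0.1075]
tool_rot: [0.017, -3.139, -0.001]
ft_force: [-0.7, 0.6, -0.1]
grip_width: 0.0441
```

```bash
python3 - <<'E'
from go import *
go([.5233,-.009,.038],180.7)
n="wrist"; im,d=env.get_image(n); cv2.imwrite("pics/w3.png",im)
for q in("lever_ball","carriage","shaft_support"):
    for r in env.landmark_of(n,q)[:2]: print(q,round(r["p"],2),np.round(r["uv"],1),at_z(n,r["uv"],.066 if q[0]=="l" else .016)[0].round(4))
E
```

```text
shift [-0.002   0.0004  0.0695] turn [ 0.04 -0.12 -0.09] t 6.2 tcp [ 0.5215 -0.0094  0.1075] F [-0.7  0.6 -0.1] w 0.0441
lever_ball 0.97 [443.4 131.9] [0.4568 0.0666 0.066 ]
carriage 0.63 [319.3 206.1] [ 0.5249 -0.0125  0.016 ]
shaft_support 0.89 [ 52.  240.8] [ 0.5766 -0.3344  0.016 ]
shaft_support 0.83 [185.7 245.6] [ 0.5661 -0.1362  0.016 ]
```

View pics/w3.png

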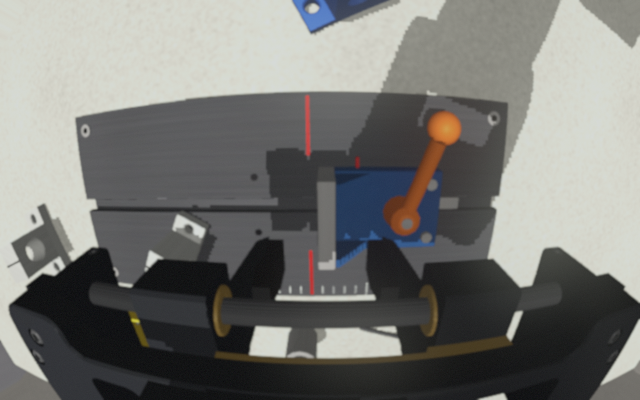

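Request:
send_rows([
  [[0, 0, 0, -0.002, 0, 0.07, 0], [0, 0, 0, -0.002, 0, 0.07, 0], [0, 0, 0, -0.002, 0, 0.07, 0], [0, 0, 0, -0.002, 0, 0.07, 1], [0, 0, 0, -0.002, 0, 0.07, 1]],
], newtons=30)

```text
t: 6.9
tcp_pos: [0.5245, -0.0089, 0.0401]
tool_rot: [-0.02, 3.139, -0.001]
ft_force: [-0.4, -0.6, -0.2]
grip_width: 0.0302
```

Request:
send_rows([
  [[0, 0, 0, 0, 0, 0, 1], [0, 0, 0, 0, 0, 0, 1], [0, 0, 0, 0, 0, 0, 1], [0, 0, 0, 0, 0, 0, 1]],
])

```text
t: 7.3
tcp_pos: [0.5241, -0.009, 0.0395]
tool_rot: [-0.02, 3.14, -0.0]
ft_force: [-1.2, 2.6, 7.5]
grip_width: 0.012
```

```bash
python3 - <<'E'
from go import *
s=env.state();go(s["tcp_pos"],180.7)
n="wrist"; im,d=env.get_image(n)
hsv=cv2.cvtColor(im,cv2.COLOR_BGR2HSV)
m=(((hsv[...,0]<8)|(hsv[...,0]>170))&(hsv[...,1]>110)).astype(np.uint8)
k,l,st,c=cv2.connectedComponentsWithStats(m)
for i in range(1,k):
    if st[i,4]>5: print("red",st[i],c[i].round(1),at_z(n,c[i],.016)[0].round(4))
cv2.imwrite("pics/w4.png",im)
E
```

```text
shift [0. 0. 0.] turn [-0.01  0.07  0.04] t 7.3 tcp [ 0.5241 -0.009   0.0395] F [-1.2  2.6  7.5] w 0.012
red [297  87   7  84 468] [299.8 128.8] [ 0.46   -0.0234  0.016 ]
red [365 172   7  17  95] [368.4 180.4] [0.4887 0.0155 0.016 ]
red [406 232   8   9   9] [409.1 236. ] [0.5235 0.0432 0.016 ]
red [424 263  13   1  13] [430. 263.] [0.5432 0.0602 0.016 ]
red [305 328   5  15  68] [307.1 334.6] [ 0.6038 -0.0207  0.016 ]
```

Request:
send_rows([
  [[0, 0, 0, 0, -0.008, 0, 1], [0, 0, 0, 0, -0.016, 0, 1], [0, 0, 0, 0, -0.024, 0, 1], [0, 0, 0, 0, -0.032, 0, 1], [0, 0, 0, 0, -0.038, 0, 1]],
])

```text
t: 7.85
tcp_pos: [0.5248, -0.0469, 0.0395]
tool_rot: [-0.02, 3.14, 0.001]
ft_force: [1.4, 4.9, 6.7]
grip_width: 0.0121
```

Request:
send_rows([
  [[0, 0, 0, 0, 0, 0, 1], [0, 0, 0, 0, 0, 0, 1], [0, 0, 0, 0, 0, 0, 1]],
])

```text
t: 8.15
tcp_pos: [0.5249, -0.0477, 0.0395]
tool_rot: [-0.02, 3.14, -0.002]
ft_force: [-1.0, -1.8, 6.0]
grip_width: 0.0117
```

```bash
cat > red.py <<'E'
from go import *
import sys
s=env.state();go(s["tcp_pos"],180.7)
n="wrist"; im,d=env.get_image(n)
hsv=cv2.cvtColor(im,cv2.COLOR_BGR2HSV)
m=(((hsv[...,0]<8)|(hsv[...,0]>170))&(hsv[...,1]>110)).astype(np.uint8)
k,l,st,c=cv2.connectedComponentsWithStats(m)
for i in range(1,k):
    if st[i,4]>5: print("red",st[i],c[i].round(1),at_z(n,c[i],.016)[0].round(4))
cv2.imwrite(sys.argv[1],im)
x,y,w,h=map(int,sys.argv[2:6])
cv2.imwrite(sys.argv[1][:-4]+"c.png",cv2.resize(im[y:y+h,x:x+w],None,fx=600/h,fy=600/h,interpolation=cv2.INTER_CUBIC)[:, :800])
E
python3 red.py pics/w5.png 220 80 250 190
```

```text
shift [0. 0. 0.] turn [-0.08  0.1   0.03] t 8.15 tcp [ 0.5249 -0.0477  0.0395] F [-1.  -1.8  6. ] w 0.0117
red [368  87   7  84 439] [370.7 128.7] [ 0.4599 -0.0232  0.016 ]
red [365 172   7  17  94] [368.4 180.3] [ 0.4893 -0.0233  0.016 ]
red [438 224   5   7   7] [440.1 227. ] [0.5183 0.0243 0.016 ]
red [422 228   8   1   8] [425.5 228. ] [0.5189 0.0145 0.016 ]
red [407 232   7   7   7] [410. 235.] [0.5235 0.0049 0.016 ]
red [404 253   2   6   6] [404.2 255.5] [0.5378 0.0029 0.016 ]
red [411 263  10   1  10] [415.5 263. ] [0.5436 0.0113 0.016 ]
red [429 263   7   1   7] [432. 263.] [0.544  0.0228 0.016 ]
```

View pics/w5c.png

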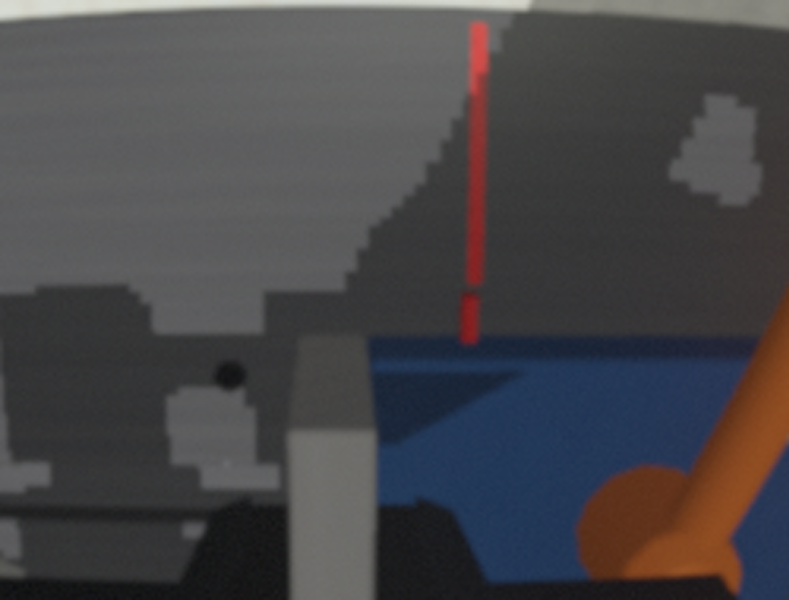

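```bash
cat > fit.py <<'E'
from h import *
import sys
im=cv2.imread(sys.argv[1]).astype(float); n="wrist"
w=np.clip(im[...,2]-im[...,:2].max(2)-15,0,None)
def cen(r0,r1,c0,c1):
    return np.array([(np.sum(np.arange(c0,c1)*w[r,c0:c1])/w[r,c0:c1].sum(),r) for r in range(r0,r1)])
c0,c1=int(sys.argv[2]),int(sys.argv[3])
L=at_z(n,cen(92,168,c0,c1),.016);Q=at_z(n,cen(175,187,c0,c1),.016)
f=np.polyfit(L[:,0],L[:,1],1);print("slope deg",np.degrees(f[0]),"pointer-line mm",1000*(Q[:,1]-np.polyval(f,Q[:,0])).mean(), "pred line pt",Q.mean(0), "with .7deg", 1000*(Q[:,1].mean()-(L[:,1].mean()+.0122*(Q[:,0].mean()-L[:,0].mean()))))
E
python3 fit.py pics/w5.png 360 378
```

```text
slope deg 1.1524977039351265 pointer-line mm -0.6934075356174769 pred line pt [ 0.4894563  -0.02333519  0.016     ] with .7deg -0.4639361371960929
```

Request:
send_rows([
  [[0, 0, 0, 0, 0.0006, 0, 1], [0, 0, 0, 0, 0.0006, 0, 1], [0, 0, 0, 0, 0.0006, 0, 1], [0, 0, 0, 0, 0.0006, 0, 1]],
])

```text
t: 8.6
tcp_pos: [0.5249, -0.0472, 0.0395]
tool_rot: [-0.02, 3.14, -0.003]
ft_force: [-0.3, -3.9, 4.1]
grip_width: 0.0117
```

```bash
python3 red.py pics/w6.png 220 80 250 190 | head -3; python3 fit.py pics/w6.png 360 378
```

```text
shift [0. 0. 0.] turn [-0.09  0.09  0.04] t 8.6 tcp [ 0.5249 -0.0472  0.0395] F [-0.3 -3.9  4.1] w 0.0117
red [367  87   7  84 443] [369.9 128.8] [ 0.46   -0.0233  0.016 ]
red [366 172   6  17  93] [368.4 180.3] [ 0.4893 -0.0228  0.016 ]
slope deg 1.1583448325606818 pointer-line mm -0.26546675356115945 pred line pt [ 0.48944787 -0.02290639  0.016     ] with .7deg -0.033163768933440474
```

Request:
send_rows([
  [[0, 0, 0, 0, 0, 0, 0.3], [0, 0, 0, 0, 0, 0, 0.2], [0, 0, 0, 0, 0, -0.01, 0.1], [0, 0, 0, 0, 0, -0.05, 0], [0, 0, 0, 0, 0, -0.075, 0]],
])

```text
t: 9.15
tcp_pos: [0.5246, -0.0464, 0.1161]
tool_rot: [-0.02, 3.14, -0.001]
ft_force: [-0.0, 0.1, -0.3]
grip_width: 0.0439
```

```bash
python3 - <<'E'
from go import *
go([.457,.0275,.112],165.2)
n="wrist"; im,d=env.get_image(n); cv2.imwrite("pics/w7.png",im)
for q in("lever_ball","carriage"):
    for r in env.landmark_of(n,q)[:1]: print(q,round(r["p"],2),np.round(r["uv"],1),at_z(n,r["uv"],.066 if q[0]=="l" else .016)[0].round(4))
E
```

```text
shift [0.0667 0.0748 0.004 ] turn [-1.000e-02  8.000e-02  1.554e+01] t 9.15 tcp [ 0.5246 -0.0464  0.1161] F [-0.   0.1 -0.3] w 0.0439
lever_ball 0.74 [438.4 124.3] [0.458  0.0274 0.066 ]
carriage 0.68 [320.2 196.9] [ 0.5237 -0.0504  0.016 ]
```

Request:
send_rows([
  [[0, 0, 15.5, 0.067, 0.0748, 0.004, 0], [0, 0, 15.5, 0.067, 0.0748, 0.004, 0], [0, 0, 15.5, 0.067, 0.0748, 0.004, 0], [0, 0, 15.5, 0.067, 0.0748, 0.03, 0], [0, 0, 15.5, 0.067, 0.0748, 0.068, 0]],
])

```text
t: 9.8
tcp_pos: [0.4572, 0.0275, 0.0457]
tool_rot: [0.401, 3.112, -0.0]
ft_force: [1.1, -0.8, -0.1]
grip_width: 0.0435
```

Request:
send_rows([
  [[0, 0, 0, 0, 0, 0, 0.3], [0, 0, 0, 0, 0, 0, 0.42], [0, 0, 0, 0, 0, 0, 0.42]],
])

```text
t: 10.1
tcp_pos: [0.457, 0.0273, 0.0468]
tool_rot: [0.404, 3.114, -0.0]
ft_force: [-0.3, -0.0, -0.1]
grip_width: 0.0255
```

```bash
cat > arc.py <<'E'
from go import *
import sys
S=np.array([float(sys.argv[1]),float(sys.argv[2])])
s=env.state(); r=s["tcp_pos"][:2]-S; print("theta deg",np.degrees(np.arctan2(-r[0],r[1]))-.8,"rad",np.linalg.norm(r))
for a in map(float,sys.argv[3:]):
    q=S+.07*np.array([-np.sin(np.radians(a+.8)),np.cos(np.radians(a+.8))]); go([*q,.047],90.8+a)
E
python3 arc.py .5232 .0088 74.5 66.5 58.5 50.5 42.5 34.5
```

```text
theta deg 73.56483473486384 rad 0.06870089459116774
shift [ 0.0013 -0.0011 -0.0002] turn [ 0.01  0.09 -0.07] t 10.1 tcp [0.457  0.0273 0.0468] F [-0.3 -0.  -0.1] w 0.0255
shift [ 0.0006  0.0086 -0.0002] turn [0.01 0.08 7.93] t 10.1 tcp [0.457  0.0273 0.0468] F [-0.3 -0.  -0.1] w 0.0255
shift [-0.0014  0.0182 -0.0002] turn [ 0.02  0.08 15.93] t 10.1 tcp [0.457  0.0273 0.0468] F [-0.3 -0.  -0.1] w 0.0255
shift [-0.0047  0.0274 -0.0002] turn [2.000e-02 8.000e-02 2.393e+01] t 10.1 tcp [0.457  0.0273 0.0468] F [-0.3 -0.  -0.1] w 0.0255
shift [-0.0093  0.036  -0.0002] turn [3.000e-02 8.000e-02 3.193e+01] t 10.1 tcp [0.457  0.0273 0.0468] F [-0.3 -0.  -0.1] w 0.0255
shift [-0.015   0.0439 -0.0002] turn [ 0.04  0.08 39.93] t 10.1 tcp [0.457  0.0273 0.0468] F [-0.3 -0.  -0.1] w 0.0255
```

Request:
send_rows([
  [[0, 0, 8, 0.0006, 0.0086, 0, 0.42], [0, 0, 16, -0.0014, 0.0182, 0, 0.42], [0, 0, 24, -0.0047, 0.0274, 0, 0.42], [0, 0, 32, -0.0093, 0.036, 0, 0.42], [0, 0, 40, -0.015, 0.0439, 0, 0.42]],
])

```text
t: 10.6
tcp_pos: [0.4826, 0.0661, 0.0471]
tool_rot: [1.452, 2.784, -0.0]
ft_force: [-1.7, -3.7, 0.7]
grip_width: 0.0257
```

```bash
python3 arc.py .5232 .0088 26.5 18.5 10.5 2.5 -4; python3 - <<'E'
from h import *
im,d=env.get_image("wrist"); cv2.imwrite("pics/w8.png",im)
r=env.landmark_of("wrist","lever_ball")
for q in r[:2]: print(q["p"],q["uv"],at_z("wrist",q["uv"],.066))
E
```

```text
theta deg 34.549908372632736 rad 0.07022104361456932
shift [-0.0008  0.0098  0.0001] turn [0.05 0.08 7.62] t 10.6 tcp [0.4826 0.0661 0.0471] F [-1.7 -3.7  0.7] w 0.0257
shift [-0.0028  0.0194  0.0001] turn [ 0.05  0.08 15.62] t 10.6 tcp [0.4826 0.0661 0.0471] F [-1.7 -3.7  0.7] w 0.0257
shift [-0.0061  0.0286  0.0001] turn [ 0.06  0.08 23.62] t 10.6 tcp [0.4826 0.0661 0.0471] F [-1.7 -3.7  0.7] w 0.0257
shift [-0.0106  0.0372  0.0002] turn [ 0.06  0.07 31.62] t 10.6 tcp [0.4826 0.0661 0.0471] F [-1.7 -3.7  0.7] w 0.0257
shift [-0.0151  0.0437  0.0002] turn [ 0.07  0.07 38.12] t 10.6 tcp [0.4826 0.0661 0.0471] F [-1.7 -3.7  0.7] w 0.0257
0.85 [320.8, 276.6] [[0.48200379 0.06377274 0.066     ]]
```

Request:
send_rows([
  [[0, 0, 8, -0.0008, 0.0098, 0, 0.42], [0, 0, 16, -0.0028, 0.0194, 0, 0.42], [0, 0, 24, -0.0061, 0.0286, 0, 0.42], [0, 0, 32, -0.0106, 0.0372, 0, 0.42], [0, 0, 35, -0.013, 0.041, 0, 0.42]],
])

```text
t: 11.2
tcp_pos: [0.5228, 0.0793, 0.0465]
tool_rot: [-2.217, -2.225, 0.0]
ft_force: [-3.9, 1.3, 1.1]
grip_width: 0.026
```

Request:
send_rows([
  [[0, 0, 0, 0, 0.001, 0, 0.42], [0, 0, 0, 0, 0.002, 0, 0.42]],
])

```text
t: 11.4
tcp_pos: [0.5244, 0.0792, 0.0461]
tool_rot: [-2.212, -2.23, 0.0]
ft_force: [-3.5, 2.1, 1.7]
grip_width: 0.0254
```

```bash
python3 arc.py .5232 .0088 0; python3 - <<'E'
from h import *
im,d=env.get_image("wrist"); cv2.imwrite("pics/w9.png",im)
for q in env.landmark_of("wrist","lever_ball")[:2]: print(q["p"],q["uv"],at_z("wrist",q["uv"],.066))
E
```

```text
theta deg -1.7961911425963906 rad 0.07040339902899435
shift [-0.0004 -0.0022 -0.0009] turn [-0.04 -0.02 -0.35] t 11.4 tcp [0.5244 0.0792 0.0461] F [-3.5  2.1  1.7] w 0.0254
0.82 [323.8, 276.6] [[0.52358024 0.07785868 0.066     ]]
```

Request:
send_rows([
  [[0, 0, 0, 0, 0.001, 0, 0.42], [0, 0, 0, 0, 0.002, 0, 0.42], [0, 0, 0, 0, 0.002, 0, 0.42]],
])

```text
t: 11.8
tcp_pos: [0.5255, 0.0792, 0.0456]
tool_rot: [-2.214, -2.225, 0.004]
ft_force: [-9.2, 1.2, 4.5]
grip_width: 0.0255
```

Request:
send_rows([
  [[0, 0, 0, 0, 0, 0, 0], [0, 0, 0, 0, 0, 0, 0], [0, 0, 0, 0, 0, -0.04, 0], [0, 0, 0, 0, 0, -0.08, -1], [0, 0, 0, -0.04, 0, -0.12, -1]],
])

```text
t: 12.3
tcp_pos: [0.5277, 0.0455, 0.1632]
tool_rot: [2.211, 2.23, 0.003]
ft_force: [0.4, -0.6, -1.0]
grip_width: 0.0578
```

Request:
send_rows([
  [[0, 0, 0, -0.22, 0.025, -0.06, -1], [0, 0, 0, -0.22, 0.025, -0.06, -1], [0, 0, 0, -0.22, 0.025, -0.06, -1], [0, 0, 0, -0.22, 0.025, -0.06, -1], [0, 0, 0, -0.22, 0.025, -0.06, -1]],
])

```text
t: 12.8
tcp_pos: [0.5536, -0.18, 0.2222]
tool_rot: [2.217, 2.221, 0.0]
ft_force: [-0.1, 1.0, -0.3]
grip_width: 0.0884
```

Request:
send_rows([
  [[0, 0, 0, 0, 0, 0, -1]],
])

```text
t: 12.9
tcp_pos: [0.5538, -0.1802, 0.2219]
tool_rot: [2.219, 2.219, 0.001]
ft_force: [0.1, 0.1, -0.6]
grip_width: 0.0879
```

```bash
python3 - <<'E'
from go import *
go([.55,-.17,.22],90.8)
n="wrist"; im,d=env.get_image(n); cv2.imwrite("pics/w10.png",im)
for q in("lever_ball","carriage","shaft_support"):
    for r in env.landmark_of(n,q)[:3]: print(q,round(r["p"],2),np.round(r["uv"],1),at_z(n,r["uv"],.066 if q[0]=="l" else .016)[0].round(4))
for r in env.silhouettes(n,"shaft_support")[:3]: print(r["p"],r["rect"])
E
```

```text
shift [ 0.0102 -0.0038  0.0018] turn [ 0.17  0.14 -0.79] t 12.9 tcp [ 0.5538 -0.1802  0.2219] F [ 0.1  0.1 -0.6] w 0.0879
carriage 0.67 [298.4  60.9] [ 0.5222 -0.0494  0.016 ]
shaft_support 0.81 [163.9  30.9] [0.3549 0.0041 0.016 ]
shaft_support 0.75 [346.4 291.8] [ 0.5825 -0.3428  0.016 ]
shaft_support 0.69 [332.9 133. ] [ 0.561  -0.1313  0.016 ]
0.93 [303.5, 110.4, 367.5, 157.2]
0.63 [312.1, 273.5, 377.5, 338.4]
0.62 [120.7, 0.0, 188.5, 62.5]
```

View pics/w10.png

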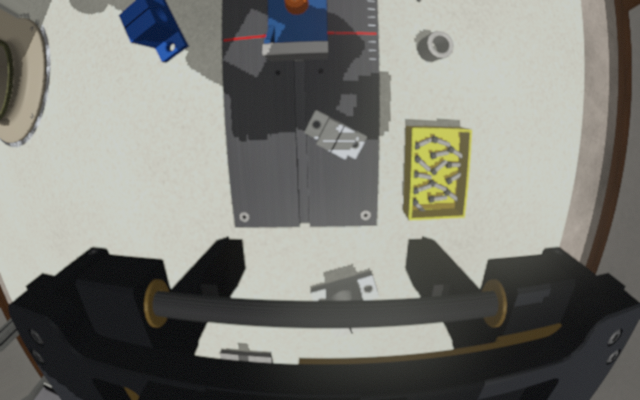

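```bash
python3 - <<'E'
from go import *
n="wrist"; im,d=env.get_image(n)
cv2.imwrite("pics/w10c.png",cv2.resize(im[0:175,210:400],None,fx=3.4,fy=3.4,interpolation=cv2.INTER_CUBIC))
v,u=np.mgrid[100:170,290:380]; v=v.ravel();u=u.ravel();D=d[v,u]; ok=D>0
P=at_depth(n,np.c_[u,v][ok],D[ok]); 
print("z pct",np.percentile(P[:,2],[5,50,95,99]))
for lo,hi,nm in((.055,.08,"col"),(.021,.035,"foot")):
    s=P[(P[:,2]>lo)&(P[:,2]<hi)]; r=cv2.minAreaRect((s[:,:2]*1000).astype(np.float32)); print(nm,len(s),np.round(s.mean(0),4),r,np.median(s[:,2]))
s=P[P[:,2]>.021]; print(cv2.minAreaRect((s[:,:2]*1000).astype(np.float32)))
# hole / ear pixels
hsv=cv2.cvtColor(im,cv2.COLOR_BGR2HSV)
m=(((hsv[...,0]<8)|(hsv[...,0]>170))&(hsv[...,1]>110)).astype(np.uint8)
k,l,st,c=cv2.connectedComponentsWithStats(m[:90])
for i in range(1,k):
    if st[i,4]>5: print("red",st[i],at_z(n,c[i],.016)[0].round(4))
E
```

```text
z pct [0.0025823  0.0167961  0.06888766 0.06966151]
col 974 [ 0.5652 -0.1368  0.0684] ((565.39501953125, -137.19935607910156), (28.965015411376953, 33.23024368286133), 62.65428161621094) 0.06859035997756932
foot 546 [ 0.5609 -0.1344  0.0265] ((565.5018310546875, -137.25637817382812), (28.754846572875977, 65.38599395751953), 62.58282470703125) 0.026547819420834368
((565.4991455078125, -137.25320434570312), (28.965015411376953, 65.40049743652344), 62.65428161621094)
red [330  36  48   4 121] [ 0.5833 -0.0211  0.016 ]
red [225  39  43   7 141] [ 0.4616 -0.0233  0.016 ]
```

View pics/w10c.png

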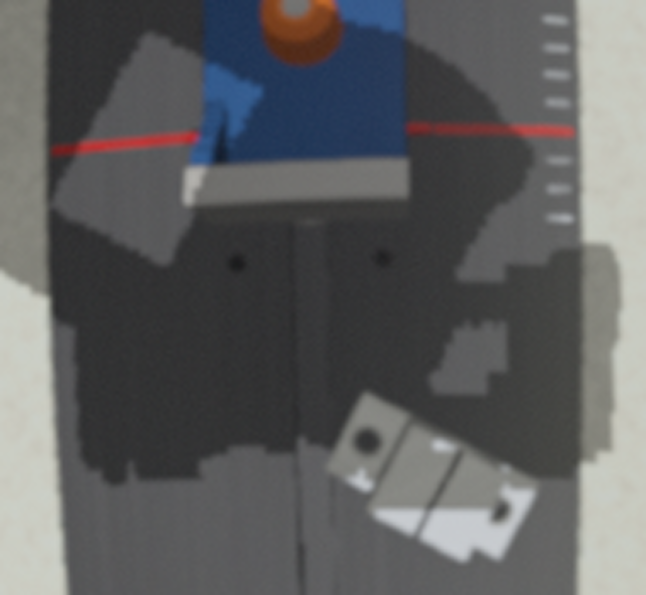

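Request:
send_rows([
  [[0, 0, 27.4, 0.043, 0.0116, 0.09, -0.2], [0, 0, 27.4, 0.043, 0.0116, 0.09, -0.2], [0, 0, 27.4, 0.043, 0.0116, 0.09, -0.2], [0, 0, 27.4, 0.043, 0.0116, 0.09, -0.2]],
])

```text
t: 13.6
tcp_pos: [0.5643, -0.1315, 0.1301]
tool_rot: [-2.68, -1.636, 0.002]
ft_force: [-0.3, 0.5, 1.1]
grip_width: 0.0582
```

```bash
python3 - <<'E'
from go import *
go([.5654,-.1372,.031],62.6)
n="wrist"; im,d=env.get_image(n); cv2.imwrite("pics/w11.png",im)
v,u=np.mgrid[0:400,0:640]; v=v.ravel();u=u.ravel();D=d[v,u]; ok=D>0
P=at_depth(n,np.c_[u,v][ok],D[ok])
b=(abs(P[:,0]-.5654)<.045)&(abs(P[:,1]+.137)<.045)
for lo,hi,nm,sel in((.055,.08,"col",b),(.021,.035,"foot",b),(.058,.07,"stop",(abs(P[:,0]-.524)<.05)&(P[:,1]<-.03)&(P[:,1]>-.07))):
    s=P[sel&(P[:,2]>lo)&(P[:,2]<hi)]
    if len(s)>5: print(nm,len(s),cv2.minAreaRect((s[:,:2]*1000).astype(np.float32)),s[:,:2].min(0),s[:,:2].max(0))
E
```

```text
shift [-0.0045  0.0038  0.0991] turn [-0.12  0.01  0.21] t 13.6 tcp [ 0.5643 -0.1315  0.1301] F [-0.3  0.5  1.1] w 0.0582
col 1817 ((566.1559448242188, -137.6439208984375), (29.080936431884766, 32.41171646118164), 63.474021911621094) [ 0.54642982 -0.15711881] [ 0.58682343 -0.1180393 ]
foot 1139 ((566.1366577148438, -138.11328125), (29.318069458007812, 65.01792907714844), 62.995689392089844) [ 0.53178047 -0.1647451 ] [ 0.60143066 -0.11130346]
stop 1664 ((524.9317016601562, -44.00511169433594), (64.06918334960938, 21.428882598876953), 1.990166425704956) [ 0.49320723 -0.05480951] [ 0.55723491 -0.03236604]
```

Request:
send_rows([
  [[0, 0, 0, -0.005, 0.0047, 0.05, -0.2], [0, 0, 0, -0.005, 0.0047, 0.099, -0.2], [0, 0, 0, -0.005, 0.0047, 0.099, -0.2], [0, 0, 0, -0.005, 0.0047, 0.099, 0.2], [0, 0, 0, -0.005, 0.0047, 0.099, 1]],
], newtons=30)

```text
t: 14.15
tcp_pos: [0.567, -0.1399, 0.0336]
tool_rot: [2.678, 1.638, 0.002]
ft_force: [0.1, -0.2, -0.1]
grip_width: 0.0394
```

Request:
send_rows([
  [[0, 0, 0, 0, 0, 0, 1], [0, 0, 0, 0, 0, 0, 1], [0, 0, 0, 0, 0, 0, 1]],
])

```text
t: 14.45
tcp_pos: [0.5668, -0.1397, 0.0335]
tool_rot: [2.679, 1.637, 0.002]
ft_force: [-0.8, 1.0, 6.8]
grip_width: 0.032
```

```bash
python3 - <<'E'
from go import *
go([.5245,-.085,.031],90.9)
E
```

```text
shift [ 0.0294 -0.0626  0.0024] turn [  0.11   0.03 -28.04] t 14.45 tcp [ 0.5668 -0.1397  0.0335] F [-0.8  1.   6.8] w 0.032
```

Request:
send_rows([
  [[0, 0, -6, 0.008, -0.014, 0, 1], [0, 0, -12, 0.016, -0.028, 0, 1], [0, 0, -18, 0.024, -0.042, 0, 1], [0, 0, -24, 0.032, -0.055, 0, 1], [0, 0, -28, 0.037, -0.065, 0, 1]],
])

```text
t: 14.95
tcp_pos: [0.5265, -0.077, 0.0336]
tool_rot: [2.197, 2.239, 0.003]
ft_force: [1.8, -1.9, 5.4]
grip_width: 0.0321
```

Request:
send_rows([
  [[0, 0, 0, 0, 0, 0, 1], [0, 0, 0, 0, 0, 0, 1]],
])

```text
t: 15.15
tcp_pos: [0.5257, -0.0763, 0.0335]
tool_rot: [2.204, 2.238, 0.002]
ft_force: [-2.0, 5.3, 11.7]
grip_width: 0.0315
```

```bash
cat > look.py <<'E'
from go import *
import sys
go([.525,-.07,.0335],90.9)
n="wrist"; im,d=env.get_image(n); cv2.imwrite(sys.argv[1],im)
cv2.imwrite(sys.argv[1][:-4]+"c.png",cv2.resize(im[150:350,200:440],None,fx=3,fy=3,interpolation=cv2.INTER_CUBIC))
v,u=np.mgrid[0:400,0:640]; v=v.ravel();u=u.ravel();D=d[v,u]; ok=D>0
P=at_depth(n,np.c_[u,v][ok],D[ok]); c=(abs(P[:,0]-.524)<.05)
for nm,sel in(("foot",c&(P[:,2]>.022)&(P[:,2]<.03)&(P[:,1]<-.045)&(P[:,1]>-.11)),("stop",c&(P[:,2]>.0605)&(P[:,2]<.0665)&(P[:,1]<-.03)&(P[:,1]>-.07))):
    s=P[sel]
    if len(s)>5: print(nm,len(s),cv2.minAreaRect((s[:,:2]*1000).astype(np.float32)),s[:,:2].min(0),s[:,:2].max(0))
E
python3 look.py pics/w12.png
```

```text
shift [ 0.0063 -0.0006  0.    ] turn [ 0.08 -0.02 -0.04] t 15.15 tcp [ 0.5257 -0.0763  0.0335] F [-2.   5.3 11.7] w 0.0315
stop 6067 ((524.5178833007812, -52.07081604003906), (64.24977111816406, 36.01121139526367), 1.4008092880249023) [ 0.49232695 -0.06965133] [ 0.55652947 -0.03341886]
```

View pics/w12.png

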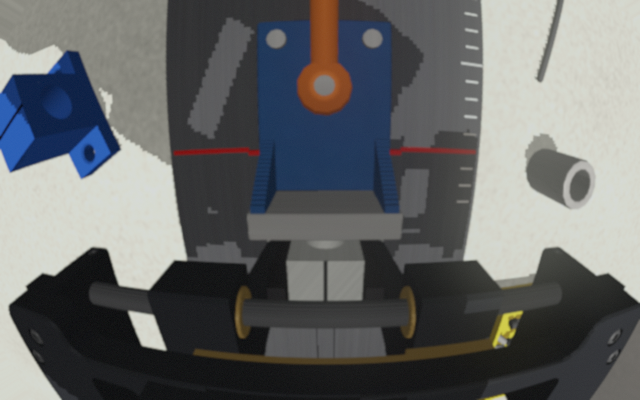

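Request:
send_rows([
  [[0, 0, 0, 0.001, -0.0005, 0, 1], [0, 0, 0, 0.003, -0.0005, 0, 1], [0, 0, 0, 0.004, -0.0005, 0, 1], [0, 0, 0, 0.004, -0.0005, 0, 1]],
])

```text
t: 15.6
tcp_pos: [0.5259, -0.0737, 0.0335]
tool_rot: [2.203, 2.235, 0.001]
ft_force: [-0.6, -1.9, 8.4]
grip_width: 0.0316
```

Request:
send_rows([
  [[0, 0, 0, 0.001, 0, 0, 1], [0, 0, 0, 0.002, 0, 0, 1], [0, 0, 0, 0.002, 0, 0, 1]],
])

```text
t: 15.9
tcp_pos: [0.526, -0.0718, 0.0335]
tool_rot: [2.202, 2.235, 0.001]
ft_force: [-0.0, -1.9, 7.4]
grip_width: 0.0314
```

Request:
send_rows([
  [[0, 0, 0, 0.0005, -0.0005, 0, 1], [0, 0, 0, 0.001, -0.0005, 0, 1], [0, 0, 0, 0.001, -0.0005, 0, 1]],
])

```text
t: 16.2
tcp_pos: [0.5257, -0.071, 0.0335]
tool_rot: [2.202, 2.235, 0.002]
ft_force: [1.6, -3.2, 7.3]
grip_width: 0.0313
```

Request:
send_rows([
  [[0, 0, 0, 0.0005, 0, 0, 1], [0, 0, 0, 0.001, 0, 0, 1], [0, 0, 0, 0.001, 0, 0, 1]],
])

```text
t: 16.5
tcp_pos: [0.5256, -0.07, 0.0335]
tool_rot: [2.202, 2.235, 0.002]
ft_force: [1.0, -3.7, 6.1]
grip_width: 0.0319
```

```bash
python3 -c "
from h import *
s=env.state();print(s['ft_force'].round(1),s['torque'].round(3),s['tcp_pos'].round(4),s['tool_rot'].round(4))"
```

```text
[ 1.  -3.7  6.1] [-0.561 -0.05   0.03 ] [ 0.5256 -0.07    0.0335] [2.2021e+00 2.2346e+00 1.7000e-03]
```

Request:
send_rows([
  [[0, 0, 0, 0.0005, 0, 0, 1], [0, 0, 0, 0.001, 0, 0, 1], [0, 0, 0, 0.001, 0, 0, 1]],
])

```text
t: 16.8
tcp_pos: [0.5256, -0.069, 0.0335]
tool_rot: [2.202, 2.235, 0.002]
ft_force: [1.2, -2.8, 5.6]
grip_width: 0.0318
```

```bash
python3 look.py pics/w13.png; python3 -c "
from h import *
s=env.state();print(s['ft_force'].round(1),s['torque'].round(3),s['tcp_pos'].round(4),s['tool_rot'].round(4))"
```

```text
shift [-0.001  -0.0006  0.    ] turn [ 0.21  0.13 -0.06] t 16.8 tcp [ 0.5256 -0.069   0.0335] F [ 1.2 -2.8  5.6] w 0.0318
stop 5536 ((524.531494140625, -51.87108612060547), (64.30439758300781, 35.72282409667969), 1.0306247472763062) [ 0.49223744 -0.06941487] [ 0.55650136 -0.03349437]
[ 1.1 -3.8  6.9] [-0.517 -0.036  0.039] [ 0.5256 -0.069   0.0335] [2.2022e+00 2.2347e+00 1.7000e-03]
```

Request:
send_rows([
  [[0, 0, 0, 0.0005, 0, 0, 1], [0, 0, 0, 0.001, 0, 0, 1], [0, 0, 0, 0.001, 0, 0, 1]],
])

```text
t: 17.15
tcp_pos: [0.5256, -0.0688, 0.0335]
tool_rot: [2.201, 2.234, -0.0]
ft_force: [0.2, -8.4, 6.2]
grip_width: 0.0319
```

Request:
send_rows([
  [[0, 0, 0, 0.0005, 0, 0, 1], [0, 0, 0, 0.0005, 0, 0, 1]],
])

```text
t: 17.35
tcp_pos: [0.5256, -0.0688, 0.0335]
tool_rot: [2.201, 2.234, -0.001]
ft_force: [-0.6, -11.7, 6.5]
grip_width: 0.0315
```

Request:
send_rows([
  [[0, 0, 0, 0, 0, -0.0005, 1], [0, 0, 0, 0, 0, -0.0005, 1], [0, 0, 0, 0, 0, -0.0005, 1]],
])

```text
t: 17.65
tcp_pos: [0.5256, -0.0688, 0.0335]
tool_rot: [2.201, 2.234, -0.001]
ft_force: [0.4, -11.2, 0.3]
grip_width: 0.0316
```

```bash
python3 look.py pics/w14.png; python3 - <<'E'
from h import *
F=[]
for i in range(8):
    env.get_image("top"); s=env.state(); F.append(np.r_[s["ft_force"],s["torque"]])
F=np.array(F); print(F.mean(0).round(2),F.std(0).round(2),s['tcp_pos'].round(4))
E
```

```text
shift [-0.0012 -0.0006  0.    ] turn [ 0.19  0.24 -0.05] t 17.65 tcp [ 0.5256 -0.0688  0.0335] F [  0.4 -11.2   0.3] w 0.0316
stop 5475 ((524.5189208984375, -51.787635803222656), (64.20062255859375, 35.76301193237305), 0.98609459400177) [ 0.4922997  -0.06936528] [ 0.55661566 -0.03342191]
[  1.01 -11.35   0.56  -1.77  -0.13   0.12] [0.42 0.66 0.36 0.03 0.02 0.02] [ 0.5256 -0.0688  0.0336]
```

View pics/w14c.png

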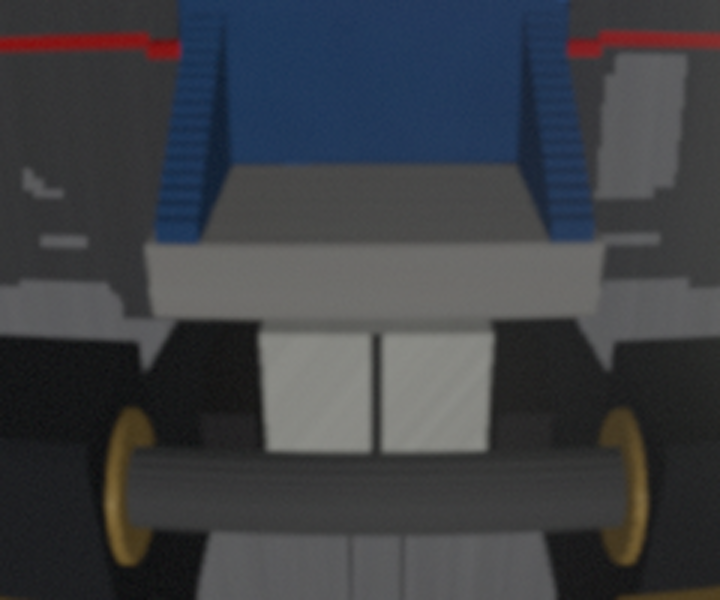

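```bash
python3 - <<'E'
from h import *
n="wrist"; im,d=env.get_image(n); cv2.imwrite("pics/w15.png",im)
K,Rm,t=cam(n); print("cam",(-Rm.T@t).round(4))
for f in("w12","w13","w14","w15"):
    a=cv2.imread(f"pics/{f}.png").astype(float); w=np.clip(a[...,2]-a[...,:2].max(2)-15,0,None)
    print(f)
    for c0,c1 in((205,247),(250,258),(392,399),(404,440)):
        r0,r1=(140,180); W=w[r0:r1,c0:c1]; cols=np.arange(c0,c1); s=W.sum(0); ok=s>30
        if not ok.any(): continue
        r=(np.arange(r0,r1)[:,None]*W).sum(0)[ok]/s[ok]; cols=cols[ok]; P=at_z(n,np.c_[cols,r],.016)
        print(c0,c1,"row",r.mean().round(2),"P",P.mean(0).round(4), end=" ")
        if f=="w15":
            rr=np.round(r).astype(int); Z=at_depth(n,np.c_[cols,rr],d[rr,cols]); print("z",np.median(Z[:,2]).round(4),end="")
        print()
E
```

```text
cam [0.5235 0.0102 0.1797]
w12
205 247 row 150.27 P [ 0.4694 -0.0158  0.016 ] 
250 258 row 152.28 P [ 0.4855 -0.0172  0.016 ] 
392 399 row 151.85 P [ 0.5623 -0.0158  0.016 ] 
404 440 row 149.46 P [ 0.5775 -0.0138  0.016 ] 
w13
205 247 row 163.36 P [ 0.4689 -0.0232  0.016 ] 
250 258 row 165.87 P [ 0.4852 -0.0247  0.016 ] 
392 399 row 165.34 P [ 0.5628 -0.0233  0.016 ] 
404 440 row 162.43 P [ 0.5781 -0.0211  0.016 ] 
w14
205 247 row 163.64 P [ 0.4689 -0.0234  0.016 ] 
250 258 row 166.06 P [ 0.4852 -0.0248  0.016 ] 
392 399 row 165.59 P [ 0.5628 -0.0234  0.016 ] 
404 440 row 162.71 P [ 0.5781 -0.0213  0.016 ] 
w15
205 247 row 163.64 P [ 0.4689 -0.0234  0.016 ] z 0.0168
250 258 row 166.06 P [ 0.4852 -0.0248  0.016 ] z 0.0224
392 399 row 165.59 P [ 0.5628 -0.0235  0.016 ] z 0.0224
404 440 row 162.71 P [ 0.5781 -0.0213  0.016 ] z 0.0169
```

The pointers sit about 6 mm above the plate, so parallax fooled my first reading. Corrected for that, the stop is about 0.6–0.9 mm too far towards -y. There is enough time left, so I'll draw the block back, loosen the lever, correct the stop and tighten again.

Request:
send_rows([
  [[0, 0, 0, -0.012, 0, 0, 1], [0, 0, 0, -0.03, 0, 0, 1], [0, 0, 0, -0.05, 0, 0, 1], [0, 0, 0, -0.065, 0, 0, 1], [0, 0, 0, -0.065, 0, 0, 1]],
])

```text
t: 18.65
tcp_pos: [0.5258, -0.1337, 0.0336]
tool_rot: [2.205, 2.234, 0.001]
ft_force: [-0.4, -3.1, 5.6]
grip_width: 0.0317
```

Request:
send_rows([
  [[0, 0, 0, 0, 0, 0, 0], [0, 0, 0, 0, 0, 0, 0], [0, 0, 0, 0, 0, -0.03, 0], [0, 0, 0, 0, 0, -0.08, 0], [0, 0, 0, 0.04, 0, -0.09, 0]],
])

```text
t: 19.15
tcp_pos: [0.5269, -0.0944, 0.1269]
tool_rot: [2.204, 2.228, 0.004]
ft_force: [1.3, 0.6, -0.7]
grip_width: 0.044
```

```bash
python3 - <<'E'
from go import *
go([.5225,.079,.125],90.9)
E
```

```text
shift [ 0.1734 -0.0025  0.0013] turn [ 0.44  0.22 -0.28] t 19.15 tcp [ 0.5269 -0.0944  0.1269] F [ 1.3  0.6 -0.7] w 0.044
```

Request:
send_rows([
  [[0, 0, 0, 0.173, -0.003, 0, 0], [0, 0, 0, 0.173, -0.003, 0, 0], [0, 0, 0, 0.173, -0.003, 0, 0], [0, 0, 0, 0.173, -0.003, 0.01, 0], [0, 0, 0, 0.173, -0.003, 0.04, 0]],
])

```text
t: 19.65
tcp_pos: [0.5198, 0.0847, 0.084]
tool_rot: [2.198, 2.24, 0.006]
ft_force: [-0.3, -0.5, -0.6]
grip_width: 0.044
```

Request:
send_rows([
  [[0, 0, 0, 0, 0, 0.038, 0], [0, 0, 0, 0, 0, 0.038, 0.2], [0, 0, 0, 0, 0, 0.038, 0.42], [0, 0, 0, 0, 0, 0.038, 0.42]],
])

```text
t: 20.05
tcp_pos: [0.5202, 0.0813, 0.0462]
tool_rot: [2.204, 2.236, 0.003]
ft_force: [1.8, 0.1, -1.4]
grip_width: 0.0258
```

```bash
python3 arc.py .5238 .0088 8 16 24 32 40 
```

```text
theta deg 2.0379885512703932 rad 0.07258038815120509
shift [-0.0032 -0.0072 -0.0008] turn [ 0.16  0.02 -7.98] t 20.05 tcp [0.5202 0.0813 0.0462] F [ 1.8  0.1 -1.4] w 0.0258
shift [-0.0052 -0.0167 -0.0009] turn [  0.16   0.03 -15.98] t 20.05 tcp [0.5202 0.0813 0.0462] F [ 1.8  0.1 -1.4] w 0.0258
shift [-0.0086 -0.0259 -0.0009] turn [  0.16   0.04 -23.98] t 20.05 tcp [0.5202 0.0813 0.0462] F [ 1.8  0.1 -1.4] w 0.0258
shift [-0.0132 -0.0345 -0.0009] turn [  0.16   0.05 -31.98] t 20.05 tcp [0.5202 0.0813 0.0462] F [ 1.8  0.1 -1.4] w 0.0258
shift [-0.0189 -0.0424 -0.0009] turn [  0.15   0.06 -39.98] t 20.05 tcp [0.5202 0.0813 0.0462] F [ 1.8  0.1 -1.4] w 0.0258
```

Request:
send_rows([
  [[0, 0, -8, -0.0032, -0.0072, 0, 0.42], [0, 0, -16, -0.0052, -0.0167, 0, 0.42], [0, 0, -24, -0.0086, -0.0259, 0, 0.42], [0, 0, -32, -0.0132, -0.0345, 0, 0.42], [0, 0, -40, -0.0189, -0.0424, 0, 0.42]],
])

```text
t: 20.55
tcp_pos: [0.4782, 0.0618, 0.0465]
tool_rot: [1.297, 2.856, 0.003]
ft_force: [3.0, 2.1, 0.6]
grip_width: 0.0256
```

```bash
python3 arc.py .5238 .0088 48 56 64 72 76 
```

```text
theta deg 39.87223066465123 rad 0.06992169615989105
shift [-0.0005 -0.0099 -0.0005] turn [ 0.21  0.2  -7.65] t 20.55 tcp [0.4782 0.0618 0.0465] F [3.  2.1 0.6] w 0.0256
shift [-0.0025 -0.0195 -0.0006] turn [  0.19   0.21 -15.65] t 20.55 tcp [0.4782 0.0618 0.0465] F [3.  2.1 0.6] w 0.0256
shift [-0.0058 -0.0287 -0.0006] turn [  0.18   0.23 -23.65] t 20.55 tcp [0.4782 0.0618 0.0465] F [3.  2.1 0.6] w 0.0256
shift [-0.0103 -0.0373 -0.0006] turn [  0.16   0.24 -31.65] t 20.55 tcp [0.4782 0.0618 0.0465] F [3.  2.1 0.6] w 0.0256
shift [-0.013  -0.0414 -0.0006] turn [  0.15   0.24 -35.65] t 20.55 tcp [0.4782 0.0618 0.0465] F [3.  2.1 0.6] w 0.0256
```

Request:
send_rows([
  [[0, 0, -8, -0.0005, -0.0099, 0, 0.42], [0, 0, -16, -0.0025, -0.0195, 0, 0.42], [0, 0, -24, -0.0058, -0.0287, 0, 0.42], [0, 0, -32, -0.0103, -0.0373, 0, 0.42], [0, 0, -34.5, -0.012, -0.0399, 0, 0.42]],
])

```text
t: 21.05
tcp_pos: [0.4558, 0.0261, 0.0464]
tool_rot: [0.395, 3.112, 0.0]
ft_force: [1.6, 1.8, 1.5]
grip_width: 0.0256
```

Request:
send_rows([
  [[0, 0, 0, 0, 0, 0, 0.1], [0, 0, 0, 0, 0, 0, 0], [0, 0, 0, 0, 0, -0.02, 0], [0, 0, 0, 0, 0, -0.06, 0], [0, 0, 0, 0, 0, -0.07, 0]],
])

```text
t: 21.55
tcp_pos: [0.4561, 0.0267, 0.1179]
tool_rot: [0.402, 3.11, -0.001]
ft_force: [-0.3, 0.1, -0.4]
grip_width: 0.044
```

```bash
python3 - <<'E'
from go import *
go([.5245,-.0475,.115],180.9)
E
```

```text
shift [-0.085  -0.0544  0.0033] turn [ -0.03   0.32 -15.62] t 21.55 tcp [0.4561 0.0267 0.1179] F [-0.3  0.1 -0.4] w 0.044
```

Request:
send_rows([
  [[0, 0, -15.6, -0.085, -0.0544, 0, 0], [0, 0, -15.6, -0.085, -0.0544, 0, 0], [0, 0, -15.6, -0.085, -0.0544, 0.003, 0], [0, 0, -15.6, -0.085, -0.0544, 0.04, 0], [0, 0, -15.6, -0.085, -0.0544, 0.0785, 0]],
])

```text
t: 22.05
tcp_pos: [0.5235, -0.0475, 0.0355]
tool_rot: [-0.023, 3.139, -0.001]
ft_force: [0.9, 0.1, -0.9]
grip_width: 0.0437
```

Request:
send_rows([
  [[0, 0, 0, 0, 0, 0, 0.3], [0, 0, 0, 0, 0, 0, 1], [0, 0, 0, 0, 0, 0, 1], [0, 0, 0, 0, 0, 0, 1], [0, 0, 0, 0, 0, 0, 1]],
])

```text
t: 22.55
tcp_pos: [0.5231, -0.0473, 0.0362]
tool_rot: [-0.025, 3.141, -0.0]
ft_force: [-0.4, -0.0, 1.3]
grip_width: 0.0114
```

```bash
cat > ptr.py <<'E'
from go import *
import sys
s=env.state();go(s["tcp_pos"],180.9); n="wrist"; im,d=env.get_image(n); cv2.imwrite(sys.argv[1],im)
K,Rm,t=cam(n); o=-Rm.T@t; print("cam",o.round(4))
w=np.clip(im[...,2].astype(float)-im[...,:2].max(2)-15,0,None)
hsv=cv2.cvtColor(im,cv2.COLOR_BGR2HSV); m=(((hsv[...,0]<8)|(hsv[...,0]>170))&(hsv[...,1]>110)).astype(np.uint8)
v,u=np.nonzero(m); Z=at_depth(n,np.c_[u,v],d[v,u]); P=at_z(n,np.c_[u,v],.016)
A=P[(P[:,0]<.482)&(P[:,0]>.435)&(abs(P[:,1]+.023)<.006)]
pt=(P[:,0]>.4845)&(P[:,0]<.493)&(abs(P[:,1]+.023)<.006)
B=P[pt]; h=np.median(Z[pt,2])
Bz=at_z(n,np.c_[u,v][pt],.0217)
print(len(A),len(B),"ptr z",h.round(4),"line",A.mean(0).round(5),"ptr",Bz.mean(0).round(5),
 "d mm",(1000*(Bz[:,1].mean()-A[:,1].mean()-.0175*(Bz[:,0].mean()-A[:,0].mean()))).round(2))
E
python3 ptr.py pics/w16.png
```

```text
shift [0. 0. 0.] turn [-0.    0.    0.02] t 22.55 tcp [ 0.5231 -0.0473  0.0362] F [-0.4 -0.   1.3] w 0.0114
cam [ 0.4445 -0.0483  0.1827]
443 98 ptr z 0.0221 line [ 0.45992 -0.02319  0.016  ] ptr [ 0.48756 -0.02383  0.0217 ] d mm -1.12
```

Request:
send_rows([
  [[0, 0, 0, 0, 0.0009, 0, 1], [0, 0, 0, 0, 0.0009, 0, 1], [0, 0, 0, 0, 0.0009, 0, 1], [0, 0, 0, 0, 0.0009, 0, 1]],
])

```text
t: 23.0
tcp_pos: [0.5231, -0.0468, 0.0362]
tool_rot: [0.025, -3.141, 0.001]
ft_force: [-2.1, -3.9, 3.1]
grip_width: 0.0115
```

```bash
python3 ptr.py pics/w17.png
```

```text
shift [0. 0. 0.] turn [-0.03 -0.    0.03] t 23.0 tcp [ 0.5231 -0.0468  0.0362] F [-2.1 -3.9  3.1] w 0.0115
cam [ 0.4446 -0.0477  0.1827]
450 97 ptr z 0.0222 line [ 0.45983 -0.02318  0.016  ] ptr [ 0.48753 -0.02337  0.0217 ] d mm -0.68
```

Request:
send_rows([
  [[0, 0, 0, 0, 0.0005, 0, 1], [0, 0, 0, 0, 0.0005, 0, 1], [0, 0, 0, 0, 0.0005, 0, 1]],
])

```text
t: 23.35
tcp_pos: [0.5231, -0.0463, 0.0362]
tool_rot: [-0.025, 3.141, -0.001]
ft_force: [-2.1, -3.8, 3.8]
grip_width: 0.012
```

```bash
python3 ptr.py pics/w18.png
```

```text
shift [0. 0. 0.] turn [-0.03  0.    0.03] t 23.35 tcp [ 0.5231 -0.0463  0.0362] F [-2.1 -3.8  3.8] w 0.012
cam [ 0.4446 -0.0472  0.1827]
445 100 ptr z 0.0222 line [ 0.45987 -0.02318  0.016  ] ptr [ 0.48748 -0.02283  0.0217 ] d mm -0.13
```

Request:
send_rows([
  [[0, 0, 0, 0, 0, 0, 0.3], [0, 0, 0, 0, 0, 0, 0.2], [0, 0, 0, 0, 0, -0.01, 0.1], [0, 0, 0, 0, 0, -0.05, 0], [0, 0, 0, 0, 0, -0.08, 0]],
])

```text
t: 23.9
tcp_pos: [0.5233, -0.0458, 0.1181]
tool_rot: [-0.026, 3.141, 0.0]
ft_force: [1.0, 0.5, 0.5]
grip_width: 0.0444
```

```bash
python3 - <<'E'
from go import *
go([.457,.028,.116],165.3)
for r in env.landmark_of("wrist","lever_ball")[:0]: pass
env.get_image("wrist")
for r in env.landmark_of("wrist","lever_ball")[:1]: print(r["p"],at_z("wrist",r["uv"],.066)[0].round(4))
E
```

```text
shift [0.0651 0.0749 0.0021] turn [1.000e-02 3.000e-02 1.563e+01] t 23.9 tcp [ 0.5233 -0.0458  0.1181] F [1.  0.5 0.5] w 0.0444
0.7 [0.455  0.0296 0.066 ]
```

Same approach to the ball as before: cage it, swing it back and tighten.

Request:
send_rows([
  [[0, 0, 15.6, 0.0655, 0.075, 0.004, 0], [0, 0, 15.6, 0.0655, 0.075, 0.004, 0], [0, 0, 15.6, 0.0655, 0.075, 0.004, 0], [0, 0, 15.6, 0.0655, 0.075, 0.03, 0], [0, 0, 15.6, 0.0655, 0.075, 0.07, 0]],
])

```text
t: 24.55
tcp_pos: [0.4575, 0.028, 0.0462]
tool_rot: [0.399, 3.112, -0.0]
ft_force: [0.6, -1.3, -0.5]
grip_width: 0.0439
```

Request:
send_rows([
  [[0, 0, 0, 0, 0, 0, 0.3], [0, 0, 0, 0, 0, 0, 0.42], [0, 0, 0, 0, 0, 0, 0.42]],
])

```text
t: 24.85
tcp_pos: [0.4572, 0.0277, 0.0472]
tool_rot: [0.401, 3.114, -0.0]
ft_force: [-0.2, 0.6, 0.4]
grip_width: 0.0253
```

```bash
python3 arc.py .5236 .0098 66.5 58.5 50.5 42.5 34.5
```

```text
theta deg 74.12769383570728 rad 0.06877747279900946
shift [0.0005 0.0093 0.0002] turn [0.02 0.1  8.03] t 24.85 tcp [0.4572 0.0277 0.0472] F [-0.2  0.6  0.4] w 0.0253
shift [-0.0015  0.0188  0.0002] turn [ 0.02  0.1  16.03] t 24.85 tcp [0.4572 0.0277 0.0472] F [-0.2  0.6  0.4] w 0.0253
shift [-0.0048  0.028   0.0002] turn [ 0.03  0.1  24.03] t 24.85 tcp [0.4572 0.0277 0.0472] F [-0.2  0.6  0.4] w 0.0253
shift [-0.0094  0.0366  0.0003] turn [ 0.04  0.1  32.03] t 24.85 tcp [0.4572 0.0277 0.0472] F [-0.2  0.6  0.4] w 0.0253
shift [-0.0152  0.0445  0.0003] turn [4.000e-02 9.000e-02 4.003e+01] t 24.85 tcp [0.4572 0.0277 0.0472] F [-0.2  0.6  0.4] w 0.0253
```

Request:
send_rows([
  [[0, 0, 8, 0.0005, 0.009, 0, 0.42], [0, 0, 16, -0.0015, 0.0185, 0, 0.42], [0, 0, 24, -0.0048, 0.0277, 0, 0.42], [0, 0, 32, -0.0094, 0.0363, 0, 0.42], [0, 0, 40, -0.0152, 0.0442, 0, 0.42]],
])

```text
t: 25.35
tcp_pos: [0.4828, 0.0668, 0.0476]
tool_rot: [1.449, 2.785, -0.0]
ft_force: [-1.1, -3.2, 0.1]
grip_width: 0.0257
```

Request:
send_rows([
  [[0, 0, 8, -0.0008, 0.0098, 0, 0.42], [0, 0, 16, -0.0028, 0.0194, 0, 0.42], [0, 0, 24, -0.0061, 0.0286, 0, 0.42], [0, 0, 32, -0.0106, 0.0372, 0, 0.42], [0, 0, 35, -0.013, 0.041, 0, 0.42]],
])

```text
t: 25.85
tcp_pos: [0.5236, 0.0801, 0.0474]
tool_rot: [2.22, 2.223, 0.0]
ft_force: [-3.5, 1.0, 0.3]
grip_width: 0.0254
```

Request:
send_rows([
  [[0, 0, 0, 0, 0.001, 0, 0.42], [0, 0, 0, 0, 0.002, 0, 0.42], [0, 0, 0, 0, 0.003, 0, 0.42], [0, 0, 0, 0, 0.003, 0, 0.42]],
])

```text
t: 26.25
tcp_pos: [0.5253, 0.08, 0.0465]
tool_rot: [-2.213, -2.228, 0.002]
ft_force: [-5.8, 0.8, 3.0]
grip_width: 0.0256
```

Request:
send_rows([
  [[0, 0, 0, 0, 0.001, 0, 0.42], [0, 0, 0, 0, 0.001, 0, 0.42]],
])

```text
t: 26.45
tcp_pos: [0.5255, 0.0801, 0.0463]
tool_rot: [-2.211, -2.227, 0.004]
ft_force: [-10.5, 1.4, 5.2]
grip_width: 0.0255
```

Request:
send_rows([
  [[0, 0, 0, 0, 0, 0, 0], [0, 0, 0, 0, 0, 0, 0], [0, 0, 0, 0, 0, -0.04, 0], [0, 0, 0, 0, 0, -0.08, -0.2], [0, 0, 0, -0.04, 0, -0.1, -0.2]],
])

```text
t: 26.95
tcp_pos: [0.5288, 0.0419, 0.1496]
tool_rot: [2.206, 2.23, 0.007]
ft_force: [1.3, -0.9, 0.6]
grip_width: 0.0527
```

Request:
send_rows([
  [[0, 0, 0, -0.14, 0, 0, -0.2], [0, 0, 0, -0.14, 0, 0, -0.2], [0, 0, 0, -0.14, 0, 0, -0.2], [0, 0, 0, -0.14, 0, 0, -0.2], [0, 0, 0, -0.14, 0, 0, -0.2]],
])

```text
t: 27.45
tcp_pos: [0.5285, -0.1006, 0.1462]
tool_rot: [2.216, 2.226, 0.001]
ft_force: [0.7, 0.4, 0.5]
grip_width: 0.0527
```

```bash
python3 - <<'E'
from go import *
n="wrist"; go([.5256,-.134,.1],90.9)
im,d=env.get_image(n); cv2.imwrite("pics/w19.png",im)
v,u=np.mgrid[0:400,0:640]; v=v.ravel();u=u.ravel();D=d[v,u]; ok=D>0
uv=np.c_[u,v][ok]; P=at_depth(n,uv,D[ok])
b=(abs(P[:,0]-.525)<.045)&(abs(P[:,1]+.13)<.045)
for lo,hi,nm,sel in((.055,.08,"col",b),(.021,.035,"foot",b)):
    s=P[sel&(P[:,2]>lo)&(P[:,2]<hi)]
    if len(s)>5: print(nm,len(s),cv2.minAreaRect((s[:,:2]*1000).astype(np.float32)))
hsv=cv2.cvtColor(im,cv2.COLOR_BGR2HSV); m=((hsv[...,0]<8)|(hsv[...,0]>170))&(hsv[...,1]>110)
v,u=np.nonzero(m); Q=at_z(n,np.c_[u,v],.016); Qp=at_z(n,np.c_[u,v],.0217); k=abs(Q[:,1]+.022)<.006
L=Q[k&((Q[:,0]<.479)|(Q[:,0]>.571))]; f=np.polyfit(L[:,0],L[:,1],1); print("slope",np.degrees(f[0]).round(2),len(L))
for lo,hi in((.484,.4905),(.559,.565)):
    B=Qp[k&(Q[:,0]>lo)&(Q[:,0]<hi)]
    if len(B): print("d mm",1000*(B[:,1]-np.polyval(f,B[:,0])).mean().round(5),len(B))
print(env.camera_info(n)["tvec"])
for r in env.landmark_of(n,"lever_ball")[:1]: print(r["p"],at_z(n,r["uv"],.066)[0].round(4))
E
```

```text
shift [-0.0333 -0.0031  0.0462] turn [ 0.04  0.01 -0.65] t 27.45 tcp [ 0.5285 -0.1006  0.1462] F [0.7 0.4 0.5] w 0.0527
col 1482 ((525.1275024414062, -130.393310546875), (32.2726936340332, 28.986757278442383), 0.5061435699462891)
foot 970 ((525.1740112304688, -130.25677490234375), (65.196533203125, 29.286911010742188), 1.3939241170883179)
slope 1.11 299
d mm 0.19 20
d mm 0.21000000000000002 23
[-0.52728866 -0.11167764  0.27162274]
```

Request:
send_rows([
  [[0, 0, -0.8, -0.03, -0.0036, 0.03, -0.2], [0, 0, -0.8, -0.03, -0.0036, 0.07, -0.2], [0, 0, -0.8, -0.03, -0.0036, 0.113, -0.2], [0, 0, -0.8, -0.03, -0.0036, 0.113, -0.2], [0, 0, -0.8, -0.03, -0.0036, 0.113, 0.2]],
])

```text
t: 28.05
tcp_pos: [0.5252, -0.1291, 0.0339]
tool_rot: [-2.197, -2.245, 0.0]
ft_force: [1.1, -1.2, 0.2]
grip_width: 0.0466
```

Request:
send_rows([
  [[0, 0, 0, 0, 0, 0, 1], [0, 0, 0, 0, 0, 0, 1], [0, 0, 0, 0, 0, 0, 1], [0, 0, 0, 0, 0, 0, 1]],
])

```text
t: 28.45
tcp_pos: [0.5257, -0.1299, 0.0349]
tool_rot: [2.197, 2.242, 0.002]
ft_force: [0.4, 2.3, 6.7]
grip_width: 0.0321
```

```bash
python3 - <<'E'
from go import *
go([.5247,-.073,.033],91)
E
```

```text
shift [0.057  0.0002 0.0018] turn [0.16 0.05 0.14] t 28.45 tcp [ 0.5257 -0.1299  0.0349] F [0.4 2.3 6.7] w 0.0321
```

Request:
send_rows([
  [[0, 0, 0, 0.01, 0.0002, -0.0004, 1], [0, 0, 0, 0.025, 0.0002, -0.0004, 1], [0, 0, 0, 0.04, 0.0002, -0.0004, 1], [0, 0, 0, 0.052, 0.0002, -0.0004, 1], [0, 0, 0, 0.057, 0.0002, -0.0004, 1]],
])

```text
t: 28.95
tcp_pos: [0.5248, -0.0723, 0.0349]
tool_rot: [2.195, 2.242, 0.001]
ft_force: [-0.1, -3.9, 6.8]
grip_width: 0.0317
```

Request:
send_rows([
  [[0, 0, 0, 0.001, 0, 0, 1], [0, 0, 0, 0.002, 0, 0, 1], [0, 0, 0, 0.003, 0, 0, 1], [0, 0, 0, 0.003, 0, 0, 1], [0, 0, 0, 0.003, 0, 0, 1]],
])

```text
t: 29.45
tcp_pos: [0.5248, -0.0701, 0.0349]
tool_rot: [2.196, 2.241, 0.001]
ft_force: [1.2, -3.5, 7.1]
grip_width: 0.0317
```

```bash
python3 - <<'E'
from go import *
go([.5247,-.066,.033],91)
E
```

```text
shift [ 0.0041 -0.      0.0019] turn [0.17 0.11 0.16] t 29.45 tcp [ 0.5248 -0.0701  0.0349] F [ 1.2 -3.5  7.1] w 0.0317
```

Request:
send_rows([
  [[0, 0, 0, 0.001, 0, -0.0003, 1], [0, 0, 0, 0.002, 0, -0.0003, 1], [0, 0, 0, 0.002, 0, -0.0003, 1]],
])

```text
t: 29.75
tcp_pos: [0.5246, -0.0681, 0.0349]
tool_rot: [2.197, 2.242, 0.001]
ft_force: [0.3, -3.2, 7.6]
grip_width: 0.0317
```

Request:
send_rows([
  [[0, 0, 0, 0.0005, 0, -0.0002, 1], [0, 0, 0, 0.001, 0, -0.0002, 1], [0, 0, 0, 0.001, 0, -0.0002, 1]],
])

```text
t: 30.05
tcp_pos: [0.5245, -0.0671, 0.0349]
tool_rot: [2.197, 2.242, 0.001]
ft_force: [0.3, -2.8, 6.8]
grip_width: 0.0319
```

Request:
send_rows([
  [[0, 0, 0, 0.0005, 0, 0, 1], [0, 0, 0, 0.001, 0, 0, 1], [0, 0, 0, 0.001, 0, 0, 1]],
])

```text
t: 30.35
tcp_pos: [0.5245, -0.0662, 0.0349]
tool_rot: [2.197, 2.242, 0.001]
ft_force: [-0.4, -4.6, 7.0]
grip_width: 0.0318
```

Request:
send_rows([
  [[0, 0, 0, 0.0005, 0, 0, 1], [0, 0, 0, 0.0005, 0, 0, 1]],
])

```text
t: 30.55
tcp_pos: [0.5245, -0.0657, 0.0349]
tool_rot: [2.197, 2.242, 0.001]
ft_force: [0.4, -3.6, 6.3]
grip_width: 0.0319
```

Request:
send_rows([
  [[0, 0, 0, 0.0005, 0, 0, 1], [0, 0, 0, 0.001, 0, 0, 1], [0, 0, 0, 0.001, 0, 0, 1]],
])

```text
t: 30.85
tcp_pos: [0.5245, -0.0647, 0.0349]
tool_rot: [2.197, 2.242, 0.001]
ft_force: [0.3, -4.0, 6.7]
grip_width: 0.0319
```

Request:
send_rows([
  [[0, 0, 0, 0.0003, 0, 0, 1], [0, 0, 0, 0.0003, 0, 0, 1]],
])

```text
t: 31.05
tcp_pos: [0.5245, -0.0644, 0.0349]
tool_rot: [2.197, 2.242, 0.001]
ft_force: [0.5, -3.7, 7.7]
grip_width: 0.0314
```

```bash
python3 look.py pics/w20.png; python3 - <<'E'
import cv2; a=cv2.imread("pics/w14c.png")[220:460]; b=cv2.imread("pics/w20c.png")[220:460]; cv2.imwrite("pics/cmp.png",cv2.vconcat([a,b]))
E
```

```text
shift [-0.0056  0.0004  0.0014] turn [0.13 0.08 0.25] t 31.05 tcp [ 0.5245 -0.0644  0.0349] F [ 0.5 -3.7  7.7] w 0.0314
stop 5352 ((524.1151123046875, -51.283111572265625), (37.448089599609375, 64.87443542480469), 89.71261596679688) [ 0.49165746 -0.06992117] [ 0.5565632  -0.03241685]
```

View pics/cmp.png

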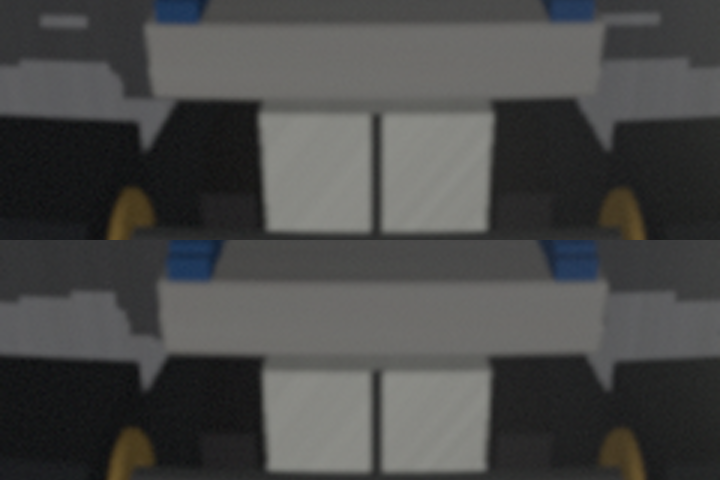

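Request:
send_rows([
  [[0, 0, 0, 0, 0.0009, 0, 1], [0, 0, 0, 0.0005, 0.0009, 0, 1], [0, 0, 0, 0.0005, 0.0009, 0, 1]],
])

```text
t: 31.4
tcp_pos: [0.5247, -0.0641, 0.0349]
tool_rot: [2.198, 2.242, -0.001]
ft_force: [-3.9, -6.7, 9.3]
grip_width: 0.0322
```

Request:
send_rows([
  [[0, 0, 0, 0.0005, 0, 0, 1], [0, 0, 0, 0.0005, 0, 0, 1]],
])

```text
t: 31.6
tcp_pos: [0.5247, -0.0641, 0.0349]
tool_rot: [2.197, 2.242, -0.002]
ft_force: [-3.8, -9.3, 8.2]
grip_width: 0.0318
```

Request:
send_rows([
  [[0, 0, 0, 0.0005, 0, 0, 1], [0, 0, 0, 0.0005, 0, 0, 1]],
])

```text
t: 31.8
tcp_pos: [0.5247, -0.0641, 0.0349]
tool_rot: [2.197, 2.242, -0.003]
ft_force: [-4.5, -11.9, 6.9]
grip_width: 0.0319
```

Request:
send_rows([
  [[0, 0, 0, 0, -0.0006, -0.0004, 1], [0, 0, 0, 0, -0.0006, -0.0004, 1], [0, 0, 0, 0, -0.0006, -0.0004, 1], [0, 0, 0, 0, -0.0006, -0.0004, 1]],
])

```text
t: 32.2
tcp_pos: [0.5247, -0.0641, 0.0349]
tool_rot: [2.197, 2.241, -0.002]
ft_force: [0.4, -12.6, 0.3]
grip_width: 0.0321
```

```bash
cat > chk.py <<'E'
from h import *
F=[]
for i in range(8):
    env.get_image("top"); s=env.state(); F.append(np.r_[s["ft_force"],s["torque"]])
F=np.array(F); print(F.mean(0).round(2),F.std(0).round(2),s['tcp_pos'].round(4),s['t'],s["grip_width"])
E
python3 chk.py
```

```text
[ -0.15 -11.64   1.74  -1.83  -0.08  -0.05] [0.56 0.57 0.62 0.02 0.02 0.03] [ 0.5247 -0.0641  0.0349] 32.6 0.031768084910385526
```

Request:
send_rows([
  [[0, 0, 0, -0.0002, 0, 0, 1], [0, 0, 0, -0.0002, 0, 0, 1], [0, 0, 0, -0.0002, 0, 0, 1]],
])

```text
t: 32.9
tcp_pos: [0.5247, -0.0641, 0.0349]
tool_rot: [2.197, 2.241, -0.001]
ft_force: [-0.7, -10.2, 2.1]
grip_width: 0.0318
```

```bash
python3 chk.py; python3 look.py pics/w21.png; python3 - <<'E'
from h import *
n="wrist"; im=cv2.imread("pics/w21.png")
hsv=cv2.cvtColor(im,cv2.COLOR_BGR2HSV); m=((hsv[...,0]<8)|(hsv[...,0]>170))&(hsv[...,1]>110)
v,u=np.nonzero(m); Q=at_z(n,np.c_[u,v],.016); Qp=at_z(n,np.c_[u,v],.0217); k=abs(Q[:,1]+.022)<.006
L=Q[k&((Q[:,0]<.479)|(Q[:,0]>.571))]; f=np.polyfit(L[:,0],L[:,1],1)
for lo,hi in((.484,.4905),(.559,.565)):
    B=Qp[k&(Q[:,0]>lo)&(Q[:,0]<hi)]; print("d mm",1000*(B[:,1]-np.polyval(f,B[:,0])).mean().round(5) if len(B) else None)
E
python3 - <<'E'
from h import *
env.get_image("scene")
for r in env.landmark_of("scene","lever_ball")[:1]: print(r["p"],at_z("scene",r["uv"],.066)[0].round(4))
E
```

```text
[  0.22 -10.62   1.62  -1.64  -0.12  -0.03] [0.35 0.55 0.37 0.02 0.02 0.02] [ 0.5247 -0.0641  0.0349] 33.3 0.03194086404933291
shift [-0.0059  0.0002  0.0014] turn [0.1  0.16 0.24] t 33.3 tcp [ 0.5247 -0.0641  0.0349] F [  0.2 -10.9   1.9] w 0.0319
stop 5247 ((524.6181030273438, -51.580806732177734), (64.8929443359375, 38.252891540527344), 2.985553026199341) [ 0.49191815 -0.06987226] [ 0.55654381 -0.0309668 ]
d mm 0.31
d mm 0.36000000000000004
0.71 [0.5168 0.0759 0.066 ]
```

View pics/w21.png

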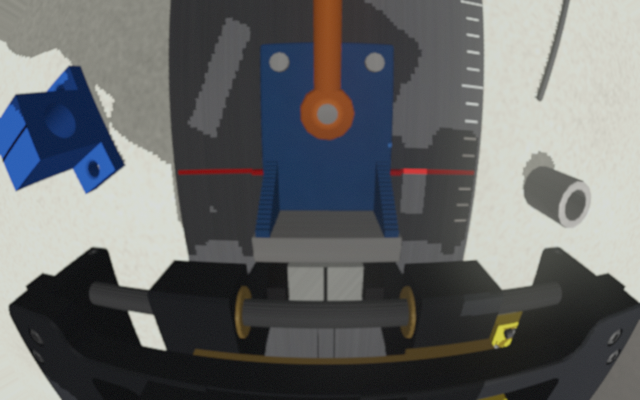

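The lever arm lies along +y in the middle of the foot (hub at 326,114), the pointers line up with the red lines (row 172), and the block is centred against the face (column about 325, row 262). I'll hand it in.

```bash
python3 -c "
from h import *
print(env.hand_in()); print(env.state()['ft_force'])"
```

```text
the job is handed in; nothing more can be done
None
the job is handed in; nothing more can be done
```

I handed the job in at about 33 s of the 61 s, with the arm still holding the block against the stop. I loosened the lever, set the stop on the red lines and tightened the lever against its end stop. Then I slid the small grey shaft support along the plate to the middle of the steel face and pressed it there.

- **Pointers:** they ended 0.3 mm past the lines, on both sides. My first setting was 0.6–0.9 mm off because the pointers sit about 6 mm above the plate, and I had missed that parallax. I drew the block back, loosened, corrected and tightened again, then pressed it again.
- **Push:** the wrist sensor averaged 10.6 N, with under 2 N of vertical load and almost no side force or twist. Friction under the block may take a small part of that push.
- **Block:** the grip is 32 mm wide, which matches the column. The block's centre is within about 1 mm of the middle of the face, and the tool was turned to within about 0.3° of the plate.
- **Lever:** the scene camera put the ball about 6 mm to the side of where it should be when tight. The wrist picture and the 10 N rise at the end stop both say it is tight, so I put that down to detection error.
- **Bystanders:** I never reached for the ball bushing, hex key or screw tray, but I did not measure their positions again at the end.

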